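# Lock up the heat-press transport case

### The arm

A 7-joint arm with a two-finger parallel gripper is mounted at the origin on the work surface. World frame = base frame: x ahead of the robot, y to its left, z up, the work surface at z = 0. Lengths are in mm, angles in rad, forces in N, time in s.
With the tool pointing down it reaches from about 400 to 875 mm from the base axis. Payload 19.3 kg.
Tool frame: the origin (TCP) lies on the centre line of the jaws, within the pads' length; the fingertips stand tcp_to_tips ahead of it and the grasp point (between the pads) lies 3 mm ahead of it (tcp_to_tips is the distance from the TCP to the fingertips, in mm); z points along the fingers, y is the line along which they close (so a half turn about z gives the same grasp; the last joint's range is limited). The gripper opens to 85 mm and grips with 20 to 120 N. Pads are 22 mm wide; open, the fingers measure 114 mm over their backs; the gripper's body (76 mm by 85 mm) begins 54 mm behind the grasp point. The pads swing forward as they close: fully open they stand 13 mm farther back than shut.
Start: joints at [-1.381, 0.521, -0.036, 1.599, 0.021, 1.021, -0.113], TCP at [160.574, 604.013, 253.291] pointing down, gripper open.
Joint ranges: [-2.91, 2.91], [-0.3, 2.13], [-1.5, 1.42], [0.17, 2.43], [-1.26, 4.41], [0.16, 1.93], [-2.52, 2.52]. Speed limits (rad/s): [1.89, 1.89, 2.39, 2.39, 3.01, 3.01, 3.01].

### API

Orientations are given as [roll, pitch, yaw] about the fixed x, y, z axes, in that order (R = Rz(yaw) Ry(pitch) Rx(roll)).
In Python, from rig import get_state, get_image, finish_job, spot_in, landmark_of, tcp_to_tips gives the robot as it stands.
- The arm moves only by the shell command python3 -m inch 'ROWS' [OPENING] [FORCE]. ROWS is JSON, a list of rows, each an object of numbers: "x", "y", "z": the shift along the world's x, y, z in mm; "roll": the turn about the world's z in degrees. A call has exactly 8 rows; each row shifts and turns the commanded pose from where the row before left it; what a row does not reach is not made up. A row lasts 1/8 s, in which the tool goes at most 62.5 mm and 10.7 degrees, less where a joint would pass 70% of its speed; a pose out of reach is approached as far as the arm can. A call is refused whole if a number of a shift passes 62.5 or a number of a turn 10.7, either way. A call with a gripper value outside its range is refused whole. OPENING is the closure, from 0 (fully open) to 1 (shut), set as the call begins (- or left out, the last holds). The fingers move at their own pace and stop on an object; FORCE is the grip in N (left out, the last holds). Time passes only in rows, so rows that do not move let the fingers close, or fill a call up. It gives the time, the measured TCP pose, the force, the opening and the grip force at its end, in the units of the state.
- get_state(): the state, without advancing time (a new reading comes with each control period).
- get_image(name): name is "scene" or "top" or "wrist"; returns a dict with "color" (420x560x3 uint8, blue, green, red), "range_z" (420x560 float32, mm along the optical axis (not along the pixel's ray), 0 where there is no reading), "intrinsics" (3x3 intrinsics, pixels), "distortion" ([k1, k2, p1, p2, k3] as OpenCV has them; the pictures are not rectified), "rvec" (rotation vector, rad) and "tvec" (3), from world to camera coordinates, as OpenCV has them. Camera axes: x right, y down, z forward; pixel columns grow to the right and rows downward; lengths in mm; the calibration is good to about 2 mm. A picture is of the moment at which its call begins.
- finish_job(): hands the job in; it is judged then, once.
Trained networks look in a picture, given as the dict that the camera call returned (one of the last four; its "shot" number tells which), for a name from the list of things; names that differ only in an ending like _2 or _b are one class to them, and where a whole thing is asked for, a point or a joint stands for the part that bears it (a point fixed in the world has none). Each returns a list of dicts, best first, with "conf" (0 to 1); they miss things now and then, are a little off and sometimes report something else, mostly with a low value. They report only what shows in the picture. A call takes as long as a camera call. They do not tell look-alikes from the thing itself.
- spot_in(picture, name): "at" ([x, y, z] in mm, in world coordinates, good to about 4 mm: the middle of the surface that is visible of it).
- landmark_of(picture, name): "at" ([x, y, z] in mm, in world coordinates, good to about 4 mm: a listed point, or the origin of a listed thing).
The state is a dict: "time_s": time; "qpos": joint angles; "qd": joint speeds; "effort": joint torques, N m; "position": TCP position; "ee_rot": TCP orientation; "wrist_force": force on the tool from outside, world axes, zero at the start; "moment": the same for the moment, N m; "opening": opening from 0.0 (shut) to 1.0 (fully open); "finger_force": force on a finger pad.
Only numpy, scipy, OpenCV 4.12 (cv2) and the standard library are available. Lean on these libraries where they do the work, as an engineer would, in place of code of your own. Each camera call takes 0.05 s, during which the arm holds its last target. There are 200 camera calls.

### The job

Close up the transport case: first press its lid fully shut, then swing the hasp over onto its catch until it lies flat. Then lock the lid down with the T-bolts that are there, one after the other in the order red, yellow, blue: lay each on the angled rest with its head down against the stop and let go of it, so as to change from a grip on the shank to an end-on grip on the handle; then put it head down through the slot framed in its own colour until the collar sits on the lid, and turn it a quarter turn. Leave the spray bottle and the jar standing.

Things in the scene. Friction and masses are not known exactly. Their poses are not given: they have to be found in the camera images.
- case: black transport case, fixed to the table, 190 (x) x 300 (y) x 70 mm high without lid; origin at the centre of its underside on the table; its -x side, with the hasp, faces roughly towards the robot, z up
- lid (a joint): angle of the grey lid, rad: 0 shut, grows as it opens; starts partly open. Lid 180 x 300 x 10 mm, hinged along y on the case's far edge (case frame x = 95, z = 75 mm), free edge nearest the robot; upper face at 80 mm when shut. Stiff hinge, stays where left; pushing it down near the free edge takes 2 to 8 N
- lid_edge (a point): middle of the free edge of the lid, on its upper face (it rises with the lid); y along the edge
- hasp (a joint): angle of the steel hasp strap, rad: 0 closed, flat on the lid over the catch; 1.57 upright; starts at 1.75 to 2.2, leaning out towards the robot (limit 2.4). Strap 85 mm long, 40 wide, 5 thick. Stiff hinge, stays where left; about 2 N at the tip moves it
- hasp_hinge (a point): middle of the hasp's hinge axis, which runs along the case's y; in the case frame x = -100 mm, y = 0, z = 84 mm
- hasp_tip (a point): middle of the hasp's free end, 85 mm from the hinge axis. The strap is solid 61 to 85 mm from the hinge (push there); its window at 33 to 61 mm is 20 mm wide and takes the catch, a steel block on the lid 18 x 12 mm, 16 mm high, 47 mm from the hinge
- rest: red angled rest, fixed: base plate 150 x 90 x 10 mm (origin under its centre) with a saddle sloping down at 45 degrees towards the rest's own +x (roughly away from the robot). A bolt lies in it handle up, head down against a steel stop, its y level. Cheeks 48 mm apart guide the last 53 mm at the head
- rest_seat (a point): where a bolt's origin lies when parked (rest frame 0, 0, 96 mm; axes those of the rest, not the slope); bolt +x then points along (0.707, 0, -0.707) of the rest. There is a gap under the shank (25 mm below the bolt's axis) and the upper saddle, under the front 20 mm of the grip, is 30 mm wide: fingers can pass beside it
- red_bolt: T-bolt, red grip, 147 mm, 0.13-0.25 kg, loose; lies flat on the table (origin 13 mm up), head roughly away from the robot; may be absent. Origin mid-shank on the axis; +x to the head, y along T-head and grip width, z thin; same either side up. x in mm: grip -73..-23 (40 x 26 thick), shank to 23 (dia 18), collar to 31 (34 x 26), neck to 58 (dia 14), T-head to 68 (40 x 15), nose to 74 (34 x 9)
- yellow_bolt: T-bolt, yellow grip, 147 mm, 0.13-0.25 kg, loose; lies flat on the table (origin 13 mm up), head roughly away from the robot; may be absent. Origin mid-shank on the axis; +x to the head, y along T-head and grip width, z thin; same either side up. x in mm: grip -73..-23 (40 x 26 thick), shank to 23 (dia 18), collar to 31 (34 x 26), neck to 58 (dia 14), T-head to 68 (40 x 15), nose to 74 (34 x 9)
- blue_bolt: T-bolt, blue grip, 147 mm, 0.13-0.25 kg, loose; lies flat on the table (origin 13 mm up), head roughly away from the robot; may be absent. Origin mid-shank on the axis; +x to the head, y along T-head and grip width, z thin; same either side up. x in mm: grip -73..-23 (40 x 26 thick), shank to 23 (dia 18), collar to 31 (34 x 26), neck to 58 (dia 14), T-head to 68 (40 x 15), nose to 74 (34 x 9)
- red_collar (a point): on the red bolt's axis at the head-side face of its collar (31 mm from the bolt's origin towards the head)
- yellow_collar (a point): on the yellow bolt's axis at the head-side face of its collar (31 mm from the bolt's origin towards the head)
- blue_collar (a point): on the blue bolt's axis at the head-side face of its collar (31 mm from the bolt's origin towards the head)
- slot_red (a point): centre of the red-framed slot on the lid's upper face (80 mm above the table when shut); 46 mm along this point's y, 20 mm along x, 24 mm deep with the track below it, then free room to turn. z is normal to the lid. A bolt is home when its collar sits on the lid (bolt origin 31 mm above this point); locked, its T-head lies along x
- slot_yellow (a point): centre of the yellow-framed slot on the lid's upper face (80 mm above the table when shut); 46 mm along this point's y, 20 mm along x, 24 mm deep with the track below it, then free room to turn. z is normal to the lid. A bolt is home when its collar sits on the lid (bolt origin 31 mm above this point); locked, its T-head lies along x
- slot_blue (a point): centre of the blue-framed slot on the lid's upper face (80 mm above the table when shut); 46 mm along this point's y, 20 mm along x, 24 mm deep with the track below it, then free room to turn. z is normal to the lid. A bolt is home when its collar sits on the lid (bolt origin 31 mm above this point); locked, its T-head lies along x
- spray_bottle: blue bottle, 60 mm diameter, 190 mm high, bystander; origin under its centre, z up
- jar: amber glass jar, 70 mm diameter, 90 mm high, bystander; origin under its centre, z up
There are look-alikes about, which are no part of the job. Leave any purple look-alike of the yellow_bolt alone.

How it is judged (in metres and radians):
On the way, in this order (a step that is already met when the one before it is completed fails the run):
1. the lid is fully shut (value of joint lid below 0.04 rad), for 0.2 s.
2. the hasp lies over the catch, with the lid shut (value of joint lid below 0.04 rad and value of joint hasp below 0.1 rad), for 0.2 s.
3. the red bolt lies parked on the angled rest, let go (distance between red_bolt and rest_seat below 0.015 m and angle between the x axis of red_bolt and the z axis of rest, either way round between 0.6 and 0.97 rad and contact force between red_bolt and rest above 0.2 N and contact force between red_bolt and the fingers below 0.05 N and linear speed of red_bolt below 0.03 m/s), for 0.2 s.
4. the red bolt is home in the red slot and turned a quarter turn (horizontal distance between red_collar and slot_red below 0.02 m and z of red_collar in the frame of slot_red between -0.004 and 0.004 m and z of red_bolt in the frame of slot_red above 0.02 m and angle between the x axis of red_bolt and the z axis of slot_red, either way round below 0.12 rad and angle between the y axis of red_bolt and the y axis of slot_red, either way round above 1.22 rad), for 0.2 s.
5. the yellow bolt lies parked on the angled rest, let go (distance between yellow_bolt and rest_seat below 0.015 m and angle between the x axis of yellow_bolt and the z axis of rest, either way round between 0.6 and 0.97 rad and contact force between yellow_bolt and rest above 0.2 N and contact force between yellow_bolt and the fingers below 0.05 N and linear speed of yellow_bolt below 0.03 m/s), for 0.2 s.
6. the yellow bolt is home in the yellow slot and turned a quarter turn (horizontal distance between yellow_collar and slot_yellow below 0.02 m and z of yellow_collar in the frame of slot_yellow between -0.004 and 0.004 m and z of yellow_bolt in the frame of slot_yellow above 0.02 m and angle between the x axis of yellow_bolt and the z axis of slot_yellow, either way round below 0.12 rad and angle between the y axis of yellow_bolt and the y axis of slot_yellow, either way round above 1.22 rad), for 0.2 s.
7. the blue bolt lies parked on the angled rest, let go (distance between blue_bolt and rest_seat below 0.015 m and angle between the x axis of blue_bolt and the z axis of rest, either way round between 0.6 and 0.97 rad and contact force between blue_bolt and rest above 0.2 N and contact force between blue_bolt and the fingers below 0.05 N and linear speed of blue_bolt below 0.03 m/s), for 0.2 s.
8. the blue bolt is home in the blue slot and turned a quarter turn (horizontal distance between blue_collar and slot_blue below 0.02 m and z of blue_collar in the frame of slot_blue between -0.004 and 0.004 m and z of blue_bolt in the frame of slot_blue above 0.02 m and angle between the x axis of blue_bolt and the z axis of slot_blue, either way round below 0.12 rad and angle between the y axis of blue_bolt and the y axis of slot_blue, either way round above 1.22 rad), for 0.2 s.
At the end, for the whole second after the job is handed in: Lid shut (0.04 rad), hasp flat on it (0.1 rad); every bolt there is at rest in the slot of its colour: within 20 mm of its centre, upright within 0.12 rad, collar within 4 mm of the lid, T-head within 0.35 rad of square across the slot. Spray bottle and jar stand (all of step 2 and all of step 4 and all of step 6 and all of step 8 and linear speed of each of red_bolt, yellow_bolt, blue_bolt below 0.02 m/s); the robot touches nothing.
It fails at once if the spray bottle or the jar is knocked over (angle between any of spray_bottle, jar's own z axis and vertical above 0.7 rad).
Of red_bolt, yellow_bolt, blue_bolt only 2 to 3 are there at a start; the rules pass over those that are not, and their reading is None.
At some moment in a run one of red_bolt, yellow_bolt, blue_bolt may be knocked a few centimetres aside while the robot is not near it.
Once in a run the grip may slacken for a moment while it holds something.
It also fails if it takes over 210 s, if anything falls off the work surface, if the arm or the gripper's body presses on something with over 40 N, if the wrist force passes 120 N, or if a joint passes its speed limit or range.

## Working session

There is one attempt and no reset: what is moved stays moved. The work goes in short steps, Python scripts to look and compute and a shell command to move; the robot and the scene stay as the last step left them, time stands still between calls to the robot, and variables do not carry over. Pictures are saved under pics/ and viewed, at most 17 in all, crops included, and the job is handed in when it is done.

```bash
ls; mkdir -p pics
cat > h.py <<'E'
import numpy as np, cv2
from rig import *
def save(im,n,crop=None,scale=1):
    c=im["color"]
    if crop: c=c[crop[1]:crop[3],crop[0]:crop[2]]
    cv2.imwrite("pics/"+n+".png",cv2.resize(c,None,fx=scale,fy=scale,interpolation=cv2.INTER_CUBIC))
def pix(im,p):
    return cv2.projectPoints(np.array([p],float),np.array(im["rvec"],float),np.array(im["tvec"],float),np.array(im["intrinsics"]),np.array(im["distortion"]))[0].ravel().round().astype(int)
def world(im,uv,z=None):
    """pixel -> world using range"""
    K=np.array(im["intrinsics"]);u,v=uv
    n=cv2.undistortPoints(np.array([[[u,v]]],float),K,np.array(im["distortion"])).ravel()
    R=cv2.Rodrigues(np.array(im["rvec"],float))[0];t=np.array(im["tvec"],float).ravel()
    d=im["range_z"][int(v),int(u)]
    if z is None: pc=np.array([n[0]*d,n[1]*d,d]); return R.T@(pc-t)
    r=R.T@np.array([n[0],n[1],1]);c=-R.T@t
    return c+r*(z-c[2])/r[2]
E
python3 - <<'E'
from h import *
print(get_state(), tcp_to_tips)
names="case lid_edge hasp_hinge hasp_tip rest rest_seat red_bolt yellow_bolt blue_bolt red_collar yellow_collar blue_collar slot_red slot_yellow slot_blue spray_bottle jar".split()
for cam in("top","scene"):
    im=get_image(cam);save(im,cam+"0",scale=1.42)
    for n in names:
        print(cam,n,[(np.round(d["at"]).astype(int).tolist(),round(d["conf"],2),pix(im,d["at"]).tolist()) for d in landmark_of(im,n)[:3]])
E
```

```text
pics
{'time_s': 0.0, 'qpos': array([-1.38117631,  0.52204827, -0.03632479,  1.59999698,  0.02122225,
        1.02110868, -0.11279452]), 'qd': array([-1.52551613e-03, -4.83769965e-05,  9.74650278e-04, -2.00631720e-03,
       -7.30743481e-04, -1.56609465e-03,  7.26894400e-04]), 'effort': array([-2.43836685e-04, -9.27102470e+01,  1.97963074e+00, -3.69926548e+01,
        1.77622325e-02,  8.24775430e-03, -2.79341043e-05]), 'position': array([160.52726746, 603.70807275, 252.70835808]), 'ee_rot': array([-3.14042163e+00,  1.04400775e-04,  2.88177738e+00]), 'wrist_force': array([-0.11024941,  0.07593085, -0.42058223]), 'moment': array([-0.02159654,  0.0027173 ,  0.06271044]), 'finger_force': 0.0, 'opening': 1.002283244804983} 22.0
top case [([563, 198, 1], 0.8, [221, 213])]
top lid_edge [([529, 194, 197], 0.71, [211, 213]), ([613, 198, 123], 0.67, [215, 185]), ([349, 432, 1], 0.21, [133, 294])]
top hasp_hinge [([417, 185, 160], 0.36, [217, 264])]
top hasp_tip [([421, 183, 159], 0.58, [218, 262])]
top rest [([546, -350, 4], 0.62, [420, 214])]
top rest_seat [([549, -347, 98], 0.86, [432, 207])]
[... 853 characters left out ...]
3, -352, 92], 0.95, [176, 177])]
scene red_bolt []
scene yellow_bolt [([654, -74, 12], 0.7, [239, 238]), ([336, 168, 13], 0.51, [339, 192])]
scene blue_bolt [([492, -162, 13], 0.68, [235, 198]), ([459, -168, 14], 0.65, [237, 191])]
scene red_collar []
scene yellow_collar [([688, -80, 16], 0.73, [232, 244]), ([366, 189, 13], 0.65, [343, 199])]
scene blue_collar [([491, -164, 16], 0.56, [234, 197])]
scene slot_red [([606, 297, 124], 0.83, [363, 234])]
scene slot_yellow [([609, 201, 124], 0.55, [330, 226])]
scene slot_blue [([624, 103, 122], 0.62, [296, 221])]
scene spray_bottle [([348, 430, 2], 0.56, [412, 215]), ([422, 188, 158], 0.56, [343, 177])]
scene jar [([740, 19, 0], 0.85, [255, 269])]
```

```bash
python3 -m inch --help 2>&1 | head -30
```

```text
invalid input: not JSON, or not a number
```

View pics/top0.png

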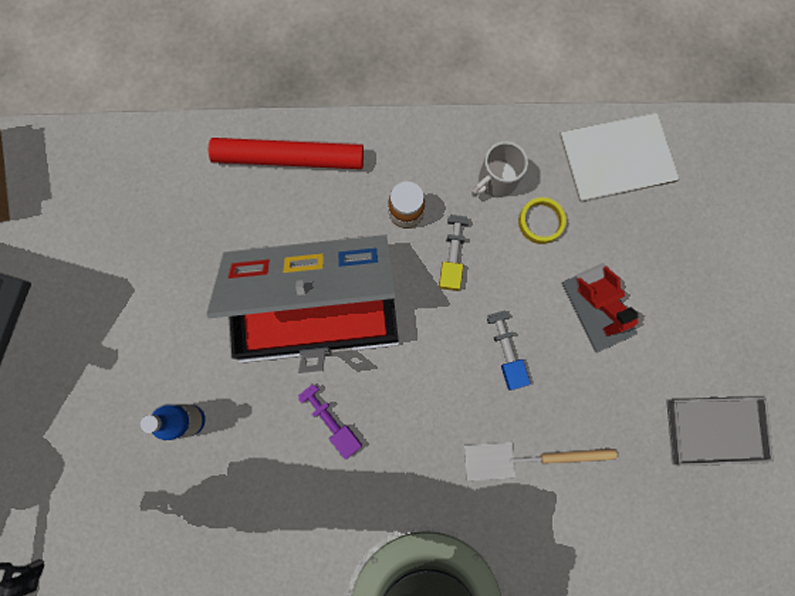

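View pics/scene0.png

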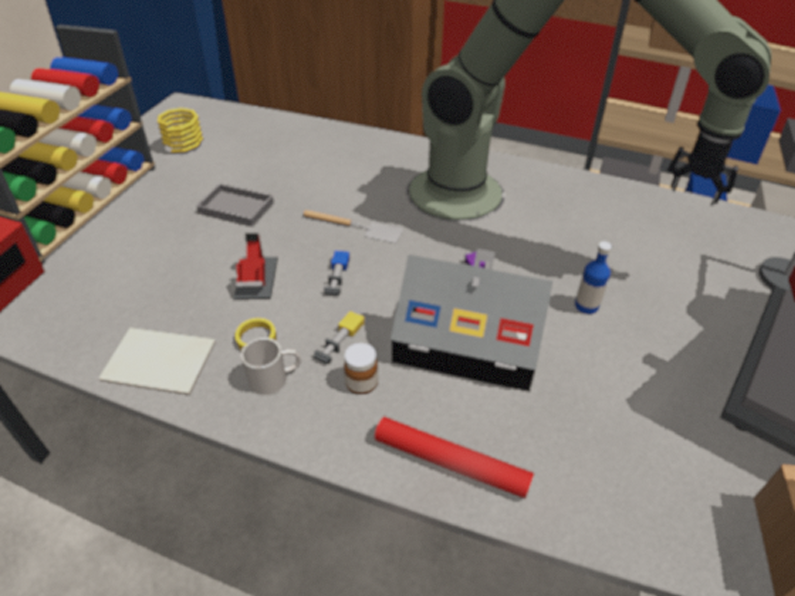

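Red bolt is absent (the red tube at (285,153) of the top view is not one). The yellow bolt stands at top (457,252) and the blue at (508,350), in the 795-px-wide view. The purple look-alike is at (330,420) and stays untouched. The lid is open about 0.7 rad, and the hasp leans out at (312,360). I'll go to the lid first.

```bash
python3 -m inch '[{"z":60,"roll":10},{"x":25,"y":-30,"roll":1.6},{"x":25,"y":-30,"roll":1.6},{"x":25,"y":-30,"roll":1.6},{"x":25,"y":-30,"roll":1.6},{"x":25,"y":-30,"roll":1.6},{"x":25,"y":-30,"roll":1.6},{"x":25,"y":-30,"roll":1.6}]' 1 60
python3 -m inch '[{"x":26,"y":-31},{"x":26,"y":-31},{"x":26,"y":-31},{"x":26,"y":-31},{"x":26,"y":-31},{"x":26,"y":-31},{"x":26,"y":-31},{"x":26,"y":-31}]'
python3 - <<'E'
from h import *
print(get_state())
im=get_image("wrist");save(im,"w1",scale=1.2)
for n in ["lid_edge","hasp_tip","hasp_hinge","slot_yellow","slot_blue","slot_red"]:
  print(n,[(np.round(d["at"]).astype(int).tolist(),round(d["conf"],2),pix(im,d["at"]).tolist()) for d in landmark_of(im,n)[:2]])
E
```

```text
{'time_s': 1.8, 'qpos': array([-1.38116045,  0.52138652, -0.03628174,  1.59949747,  0.02122734,
        1.02109078, -0.11281181]), 'qd': array([-0.00087806,  0.00166339, -0.00129646, -0.00053482,  0.00125955,
       -0.00242896, -0.00128085]), 'effort': array([-1.22288202e-04, -9.26837611e+01,  1.97814435e+00, -3.70248556e+01,
        1.81021902e-02,  1.91210835e-03,  3.44451827e-07]), 'position': array([160.61603125, 604.00788857, 253.30030851]), 'ee_rot': array([3.14158693e+00, 3.09674528e-05, 2.88170045e+00]), 'wrist_force': array([ 0.07061747, -0.09427734,  0.15644802]), 'moment': array([-0.01493119, -0.06412257,  0.04470601]), 'finger_force': 0.0, 'opening': 1.00235917869495}
lid_edge []
hasp_tip []
hasp_hinge []
slot_yellow []
slot_blue []
slot_red []validation failed for argument at $[0]...
validation failed for argument at $[0]...
```

```bash
python3 -m inch '[{"x":0,"y":0,"z":60,"roll":10},{"x":25,"y":-30,"z":0,"roll":1.6},{"x":25,"y":-30,"z":0,"roll":1.6},{"x":25,"y":-30,"z":0,"roll":1.6},{"x":25,"y":-30,"z":0,"roll":1.6},{"x":25,"y":-30,"z":0,"roll":1.6},{"x":25,"y":-30,"z":0,"roll":1.6},{"x":25,"y":-30,"z":0,"roll":1.6}]' 1 60
```

```text
time_s: 3.15
position: [336.3, 393.0, 313.5]
ee_rot: [3.141, 0.0, -3.031]
wrist_force: [0.5, -0.2, -0.1]
opening: 0.002
finger_force: 0.0
```

```bash
python3 -m inch '[{"x":26,"y":-31,"z":0,"roll":0},{"x":26,"y":-31,"z":0,"roll":0},{"x":26,"y":-31,"z":0,"roll":0},{"x":26,"y":-31,"z":0,"roll":0},{"x":26,"y":-31,"z":0,"roll":0},{"x":26,"y":-31,"z":0,"roll":0},{"x":26,"y":-31,"z":0,"roll":0},{"x":26,"y":-31,"z":0,"roll":0}]'
python3 - <<'E'
from h import *
s=get_state();print(s["time_s"],s["qpos"])
im=get_image("wrist");save(im,"w1",scale=1.2)
for n in ["lid_edge","hasp_tip","hasp_hinge","slot_yellow","slot_blue","slot_red"]:
  print(n,[(np.round(d["at"]).astype(int).tolist(),round(d["conf"],2),pix(im,d["at"]).tolist()) for d in landmark_of(im,n)[:2]])
E
```

```text
time_s: 4.15
position: [544.3, 145.0, 313.4]
ee_rot: [3.141, 0.0, -3.031]
wrist_force: [1.1, 0.7, 0.1]
opening: -0.001
finger_force: 0.0
4.15 [-0.44859032  0.36411671  0.11176368  1.69777937 -0.04503375  1.08187251
  1.35815568]
lid_edge [([524, 192, 198], 0.63, [344, 198])]
hasp_tip [([420, 183, 157], 0.76, [345, 58])]
hasp_hinge [([463, 190, 82], 0.92, [330, 115])]
slot_yellow [([617, 202, 117], 0.83, [324, 263]), ([528, 195, 199], 0.67, [346, 205])]
slot_blue [([619, 107, 124], 0.79, [237, 258])]
slot_red [([605, 298, 117], 0.82, [413, 262])]
```

View pics/w1.png

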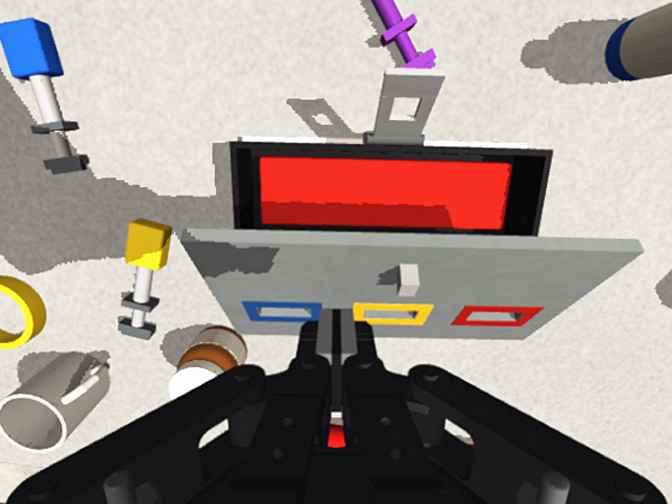

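The lid, slots, catch and hasp all show; the hasp tip reads (420,183,157), so the hasp is at about 2.1 rad. I'll press the lid beside the catch.

```bash
python3 -m inch '[{"x":0,"y":0,"z":-50,"roll":0},{"x":0,"y":0,"z":-40,"roll":0},{"x":0,"y":0,"z":-14,"roll":0},{"x":-2,"y":0,"z":-12,"roll":0},{"x":-4,"y":0,"z":-14,"roll":0},{"x":-5,"y":-1,"z":-14,"roll":0},{"x":-5,"y":-1,"z":-14,"roll":0},{"x":-5,"y":-1,"z":-14,"roll":0}]'
python3 -m inch '[{"x":-5,"y":0,"z":-12,"roll":0},{"x":-5,"y":0,"z":-10,"roll":0},{"x":-4,"y":0,"z":-7,"roll":0},{"x":-2,"y":0,"z":-5,"roll":0},{"x":0,"y":0,"z":-3,"roll":0},{"x":0,"y":0,"z":-2,"roll":0},{"x":0,"y":0,"z":0,"roll":0},{"x":0,"y":0,"z":0,"roll":0}]'
```

```text
time_s: 5.5
position: [522.3, 143.1, 140.5]
ee_rot: [3.141, 0.0, -3.031]
wrist_force: [1.9, 2.2, 1.7]
opening: 0.0
finger_force: 1.4
time_s: 6.5
position: [506.7, 143.0, 102.3]
ee_rot: [3.142, 0.0, -3.032]
wrist_force: [0.8, -0.7, 0.6]
opening: -0.0
finger_force: 0.0
```

```bash
python3 -m inch '[{"x":0,"y":0,"z":-2,"roll":0},{"x":0,"y":0,"z":-1,"roll":0},{"x":0,"y":0,"z":-1,"roll":0},{"x":0,"y":0,"z":0,"roll":0},{"x":0,"y":0,"z":0,"roll":0},{"x":0,"y":0,"z":0,"roll":0},{"x":0,"y":0,"z":0,"roll":0},{"x":0,"y":0,"z":0,"roll":0}]'
python3 - <<'E'
from h import *
for cam in ("scene","top"):
  im=get_image(cam)
  for n in ["lid_edge","hasp_tip","hasp_hinge","slot_yellow","slot_blue","slot_red","case"]:
    print(n,[(np.round(d["at"]).astype(int).tolist(),round(d["conf"],2),pix(im,d["at"]).tolist()) for d in landmark_of(im,n)[:2]])
save(im,"t2",(100,150,320,300),3)
E
```

```text
time_s: 7.5
position: [506.9, 143.1, 101.5]
ee_rot: [3.141, 0.002, -3.032]
wrist_force: [-22.5, -6.3, 79.0]
opening: 0.003
finger_force: 39.4
lid_edge [([495, -160, 11], 0.19, [235, 199])]
hasp_tip [([423, 185, 157], 0.64, [342, 177])]
hasp_hinge [([460, 184, 87], 0.71, [336, 201])]
slot_yellow [([592, 200, 82], 0.88, [330, 232])]
slot_blue [([600, 100, 80], 0.86, [297, 225])]
slot_red [([584, 295, 80], 0.58, [361, 239])]
case [([561, 193, 0], 0.55, [328, 242]), ([602, 103, 78], 0.49, [298, 226])]
lid_edge []
hasp_tip []
hasp_hinge []
slot_yellow []
slot_blue [([599, 106, 82], 0.91, [253, 193])]
slot_red [([580, 294, 80], 0.58, [180, 202])]
case []
```

View pics/t2.png

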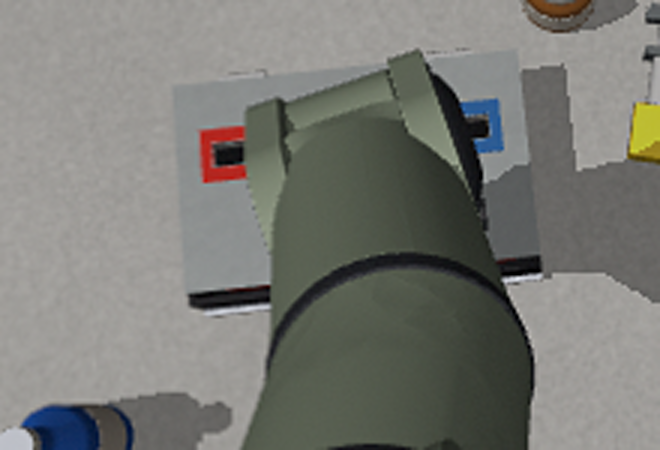

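Lid is shut (79 N met, so contact is very stiff; I'll use small steps there). Now the hasp.

```bash
python3 -m inch '[{"x":0,"y":0,"z":55,"roll":0},{"x":0,"y":0,"z":55,"roll":0},{"x":-39,"y":13,"z":0,"roll":0},{"x":-39,"y":13,"z":0,"roll":0},{"x":-39,"y":13,"z":0,"roll":0},{"x":0,"y":0,"z":-20,"roll":0},{"x":0,"y":0,"z":-18,"roll":0},{"x":0,"y":0,"z":0,"roll":0}]'
python3 -m inch '[{"x":12,"y":1,"z":0,"roll":0},{"x":12,"y":1,"z":0,"roll":0},{"x":12,"y":1,"z":0,"roll":0},{"x":12,"y":1,"z":0,"roll":0},{"x":12,"y":1,"z":0,"roll":0},{"x":12,"y":2,"z":0,"roll":0},{"x":12,"y":2,"z":0,"roll":0},{"x":12,"y":2,"z":0,"roll":0}]'
python3 - <<'E'
from h import *
im=get_image("scene")
for n in ["hasp_tip","hasp_hinge"]:
    print(n,[(np.round(d["at"]).astype(int).tolist(),round(d["conf"],2),pix(im,d["at"]).tolist()) for d in landmark_of(im,n)[:2]])
E
```

```text
time_s: 9.3
position: [389.2, 181.7, 169.7]
ee_rot: [-3.141, -0.002, -3.031]
wrist_force: [0.4, 1.1, 0.5]
opening: -0.001
finger_force: 0.0
time_s: 10.3
position: [486.4, 193.2, 170.2]
ee_rot: [3.142, -0.0, -3.031]
wrist_force: [-1.3, 0.4, -0.5]
opening: -0.005
finger_force: 0.5
hasp_tip [([506, 194, 158], 0.67, [338, 194])]
hasp_hinge [([463, 185, 86], 0.44, [337, 202])]
```

```bash
python3 -m inch '[{"x":11,"y":1,"z":-6,"roll":0},{"x":11,"y":1,"z":-9,"roll":0},{"x":11,"y":1,"z":-11,"roll":0},{"x":8,"y":1,"z":-12,"roll":0},{"x":5,"y":0,"z":-11,"roll":0},{"x":2,"y":0,"z":-7,"roll":0},{"x":0,"y":0,"z":-2,"roll":0},{"x":0,"y":0,"z":-1,"roll":0}]'
python3 - <<'E'
from h import *
im=get_image("scene")
for n in ["hasp_tip","hasp_hinge"]:
    print(n,[(np.round(d["at"]).astype(int).tolist(),round(d["conf"],2),pix(im,d["at"]).tolist()) for d in landmark_of(im,n)[:2]])
E
```

```text
time_s: 11.45
position: [533.6, 197.0, 111.4]
ee_rot: [3.142, 0.0, -3.031]
wrist_force: [-0.6, -0.8, 1.5]
opening: -0.0
finger_force: 0.3
hasp_tip [([592, 201, 80], 0.74, [330, 232]), ([548, 198, 86], 0.51, [333, 220])]
hasp_hinge [([462, 186, 86], 0.39, [337, 201])]
```

```bash
python3 -m inch '[{"x":0,"y":0,"z":-1,"roll":0},{"x":0,"y":0,"z":-1,"roll":0},{"x":0,"y":0,"z":0,"roll":0},{"x":0,"y":0,"z":50,"roll":0},{"x":0,"y":0,"z":50,"roll":0},{"x":0,"y":0,"z":50,"roll":0},{"x":20,"y":-45,"z":0,"roll":-7},{"x":20,"y":-45,"z":0,"roll":-7}]'
python3 -m inch '[{"x":20,"y":-45,"z":0,"roll":0},{"x":20,"y":-45,"z":0,"roll":0},{"x":20,"y":-45,"z":0,"roll":0},{"x":20,"y":-46,"z":0,"roll":0},{"x":0,"y":0,"z":0,"roll":0},{"x":0,"y":0,"z":0,"roll":0},{"x":0,"y":0,"z":0,"roll":0},{"x":0,"y":0,"z":0,"roll":0}]' 0
python3 - <<'E'
from h import *
im=get_image("scene")
for n in ["hasp_tip","hasp_hinge","slot_yellow","slot_blue","slot_red"]:
    print(n,[(np.round(d["at"]).astype(int).tolist(),round(d["conf"],2),pix(im,d["at"]).tolist()) for d in landmark_of(im,n)[:2]])
im=get_image("wrist");save(im,"w3",scale=1.2)
s=get_state();print(s["qpos"])
for n in ["yellow_bolt","yellow_collar","rest_seat","jar"]:
    print(n,[(np.round(d["at"]).astype(int).tolist(),round(d["conf"],2),pix(im,d["at"]).tolist()) for d in landmark_of(im,n)[:2]])
E
```

```text
time_s: 12.6
position: [574.0, 106.2, 260.1]
ee_rot: [3.141, 0.001, 3.005]
wrist_force: [1.1, -1.0, 0.2]
opening: -0.002
finger_force: 0.0
time_s: 13.6
position: [653.5, -73.0, 259.5]
ee_rot: [3.141, 0.0, 3.009]
wrist_force: [0.2, -0.6, 0.1]
opening: 0.999
finger_force: 0.0
hasp_tip [([552, 196, 84], 0.61, [332, 222])]
hasp_hinge [([465, 187, 86], 0.76, [337, 202]), ([655, -73, 14], 0.25, [239, 237])]
slot_yellow [([590, 199, 82], 0.8, [330, 231])]
slot_blue [([600, 102, 82], 0.94, [298, 225])]
slot_red [([587, 297, 81], 0.97, [362, 239])]
[-0.10273686  0.57802047  0.19687297  1.50789523 -0.1222862   1.06776873
  1.55867195]
yellow_bolt [([658, -71, 16], 0.56, [283, 187])]
yellow_collar [([684, -81, 14], 0.83, [277, 209])]
rest_seat []
jar [([741, 16, 0], 0.91, [358, 238])]
```

View pics/w3.png

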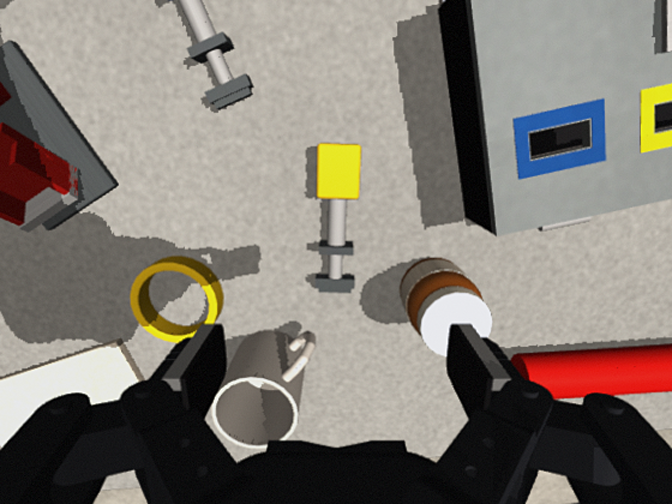

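Run:
```python
from h import *
im=get_image("wrist")
for n,p,z in [("grip",(338,171),26),("shank",(338,222),20),("collar",(334.5,247),22),("head",(334.5,280),20),("mugrim",(258,412),95),("mughandle",(300,350),60),("slotb",(559,138),80)]:
    print(n,world(im,np.array(p)/1.2,z).round(1),world(im,np.array(p)/1.2).round(1))
r=[]
for k in range(1):
  for c in("top","scene"):
    im=get_image(c)
    for n in["rest","rest_seat"]: print(c,n,[np.round(d["at"]) for d in landmark_of(im,n)[:1]])
    if c=="top":
      # rest plate points: depth-based, z 5..14
      P=[world(im,(u,v)) for v in range(175,260) for u in range(385,465)]
      P=np.array(P);m=(P[:,2]>6)&(P[:,2]<16);q=P[m,:2].astype(np.float32)
      print(len(q),cv2.minAreaRect(q)); np.save("P.npy",P)
      save(im,"rest",(390,175,470,255),7)
```

```text
grip [606.3 -65.5  26. ] [606.3 -65.5  26.8]
shank [654.3 -71.9  20. ] [654.  -71.9  21.3]
collar [678.  -78.5  22. ] [678.5 -78.6  20.2]
head [712.7 -83.3  20. ] [712.7 -83.3  20. ]
mugrim [ 800.9 -164.4   95. ] [ 841.7 -183.    42.6]
mughandle [ 763.7 -123.2   60. ] [ 793.1 -132.7    9.2]
slotb [600.  103.9  80. ] [605.1 145.8   5.3]
top rest [array([ 544., -349.,    3.])]
top rest_seat [array([ 547., -349.,   96.])]
473 ((518.5105590820312, -402.9699401855469), (78.62200164794922, 168.00640869140625), 19.778133392333984)
scene rest [array([ 541., -349.,    1.])]
scene rest_seat [array([ 544., -350.,  100.])]
```

View pics/rest.png

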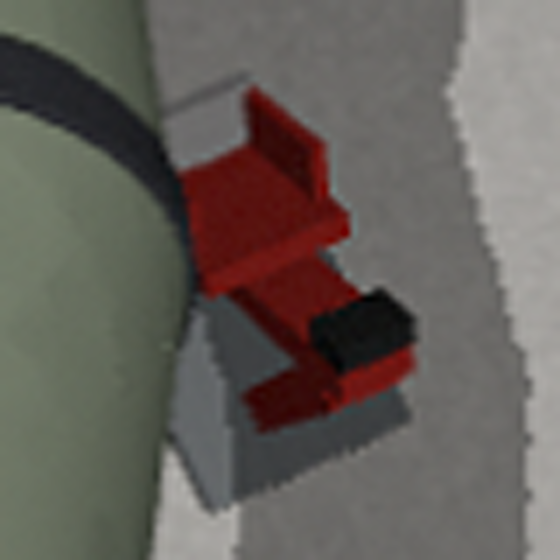

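Two yellow-bolt-like things: yellow at wrist (338,220) with grip at (338,171), and the purple one near the hasp. The yellow grip fits, and this wrist view is the close confirmation. The rest's yaw is about 27°. Now grasping yellow.

```bash
python3 -m inch '[{"x":1.5,"y":-0.5,"z":-60,"roll":-2},{"x":0,"y":0,"z":-60,"roll":0},{"x":0,"y":0,"z":-50,"roll":0},{"x":0,"y":0,"z":-35,"roll":0},{"x":0,"y":0,"z":-20,"roll":0},{"x":0,"y":0,"z":-10,"roll":0},{"x":0,"y":0,"z":0,"roll":0},{"x":0,"y":0,"z":0,"roll":0}]' 0
python3 -m inch '[{"x":0,"y":0,"z":0,"roll":0},{"x":0,"y":0,"z":0,"roll":0},{"x":0,"y":0,"z":0,"roll":0},{"x":0,"y":0,"z":0,"roll":0},{"x":0,"y":0,"z":0,"roll":0},{"x":0,"y":0,"z":0,"roll":0},{"x":0,"y":0,"z":0,"roll":0},{"x":0,"y":0,"z":10,"roll":0}]' 1 60
```

```text
time_s: 15.5
position: [655.8, -74.6, 25.6]
ee_rot: [3.141, 0.002, 2.972]
wrist_force: [-0.3, -0.2, 0.0]
opening: 1.002
finger_force: 0.0
time_s: 16.5
position: [654.5, -74.5, 34.0]
ee_rot: [-3.141, -0.001, 2.972]
wrist_force: [0.2, 0.4, -1.9]
opening: 0.184
finger_force: 58.7
```

Joint 7 would pass its range at the rest with this grip, so I'll regrip turned by half a turn.

```bash
python3 -m inch '[{"x":0,"y":0,"z":-8,"roll":0},{"x":0,"y":0,"z":-2,"roll":0},{"x":0,"y":0,"z":0,"roll":0},{"x":0,"y":0,"z":0,"roll":0},{"x":0,"y":0,"z":0,"roll":0},{"x":0,"y":0,"z":0,"roll":0},{"x":0,"y":0,"z":0,"roll":0},{"x":0,"y":0,"z":0,"roll":0}]'
python3 -m inch '[{"x":0,"y":0,"z":0,"roll":0},{"x":0,"y":0,"z":0,"roll":0},{"x":0,"y":0,"z":0,"roll":0},{"x":0,"y":0,"z":20,"roll":0},{"x":0,"y":0,"z":40,"roll":0},{"x":0,"y":0,"z":40,"roll":-5},{"x":0,"y":0,"z":10,"roll":-10},{"x":0,"y":0,"z":0,"roll":-10}]' 0
python3 -m inch '[{"x":0,"y":0,"z":0,"roll":-10},{"x":0,"y":0,"z":0,"roll":-10},{"x":0,"y":0,"z":0,"roll":-10},{"x":0,"y":0,"z":0,"roll":-10},{"x":0,"y":0,"z":0,"roll":-10},{"x":0,"y":0,"z":0,"roll":-10},{"x":0,"y":0,"z":0,"roll":-10},{"x":0,"y":0,"z":0,"roll":-10}]'
python3 -m inch '[{"x":0,"y":0,"z":0,"roll":-10},{"x":0,"y":0,"z":0,"roll":-10},{"x":0,"y":0,"z":0,"roll":-10},{"x":0,"y":0,"z":0,"roll":-10},{"x":0,"y":0,"z":0,"roll":-10},{"x":0,"y":0,"z":0,"roll":-10},{"x":0,"y":0,"z":0,"roll":-10},{"x":0,"y":0,"z":0,"roll":-5}]'
python3 - <<'E'
from h import *
s=get_state();print(s["qpos"],s["position"],s["ee_rot"])
im=get_image("wrist");save(im,"w4",scale=1.2)
for n in ["yellow_bolt","yellow_collar"]:
    print(n,[(np.round(d["at"]).astype(int).tolist(),round(d["conf"],2),pix(im,d["at"]).tolist()) for d in landmark_of(im,n)[:2]])
E
```

```text
time_s: 17.5
position: [655.0, -74.4, 24.6]
ee_rot: [3.141, -0.0, 2.972]
wrist_force: [-4.2, 0.6, 13.5]
opening: 0.177
finger_force: 60.4
time_s: 18.5
position: [655.8, -74.5, 137.1]
ee_rot: [3.139, 0.002, 2.53]
wrist_force: [-0.6, 0.3, 0.0]
opening: 0.998
finger_force: 0.0
time_s: 19.5
position: [655.3, -74.1, 135.7]
ee_rot: [3.141, -0.002, 1.134]
wrist_force: [-1.0, -0.6, -0.5]
opening: 1.002
finger_force: 0.0
time_s: 20.5
position: [655.4, -73.9, 135.5]
ee_rot: [-3.14, -0.001, -0.173]
wrist_force: [-0.0, 0.4, -0.1]
opening: 0.997
finger_force: 0.0
[-0.51810461  0.95918285  0.96948401  1.6282829  -0.89219589  1.05270908
 -1.01481561] [655.35548506 -73.87508046 135.48503931] [-3.13999546e+00 -7.50837935e-04 -1.72851927e-01]
yellow_bolt [([659, -70, 16], 0.55, [276, 213])]
yellow_collar [([686, -76, 13], 0.66, [277, 177])]
```

```bash
python3 -m inch '[{"x":0,"y":0,"z":-50,"roll":0},{"x":0,"y":0,"z":-40,"roll":0},{"x":0,"y":0,"z":-14,"roll":0},{"x":0,"y":0,"z":-6,"roll":0},{"x":0,"y":0,"z":0,"roll":0},{"x":0,"y":0,"z":0,"roll":0},{"x":0,"y":0,"z":0,"roll":0},{"x":0,"y":0,"z":0,"roll":0}]'
python3 -m inch '[{"x":0,"y":0,"z":0,"roll":0},{"x":0,"y":0,"z":0,"roll":0},{"x":0,"y":0,"z":0,"roll":0},{"x":0,"y":0,"z":0,"roll":0},{"x":0,"y":0,"z":0,"roll":0},{"x":0,"y":0,"z":0,"roll":0},{"x":0,"y":0,"z":20,"roll":0},{"x":0,"y":0,"z":60,"roll":0}]' 1 60
python3 -m inch '[{"x":0,"y":0,"z":60,"roll":0},{"x":0,"y":-10,"z":60,"roll":4},{"x":-10,"y":-40,"z":20,"roll":4},{"x":-15,"y":-40,"z":20,"roll":4},{"x":-15,"y":-40,"z":0,"roll":4},{"x":-15,"y":-40,"z":0,"roll":4},{"x":-15,"y":-40,"z":0,"roll":4},{"x":-15,"y":-40,"z":0,"roll":4}]'
python3 - <<'E'
from h import *
s=get_state();print(s["qpos"],s["position"],s["ee_rot"],s["opening"])
im=get_image("wrist");save(im,"w5",scale=1.2)
for n in ["yellow_bolt","yellow_collar","rest","rest_seat"]:
    print(n,[(np.round(d["at"]).astype(int).tolist(),round(d["conf"],2),pix(im,d["at"]).tolist()) for d in landmark_of(im,n)[:2]])
E
```

```text
time_s: 21.65
position: [655.2, -74.4, 24.7]
ee_rot: [-3.141, -0.0, -0.169]
wrist_force: [0.6, 0.1, 0.5]
opening: 1.001
finger_force: 0.0
time_s: 22.65
position: [653.8, -74.3, 104.0]
ee_rot: [3.141, 0.004, -0.169]
wrist_force: [0.9, -0.1, 0.1]
opening: 0.182
finger_force: 58.7
time_s: 23.65
position: [569.1, -325.9, 265.4]
ee_rot: [3.141, -0.0, 0.321]
wrist_force: [-0.0, 0.3, -2.2]
opening: 0.185
finger_force: 58.9
[-0.10059028  0.74785862  0.93188019  1.52991292 -0.62984539  1.18565196
 -0.30434204] [ 569.05985048 -325.89444496  265.39874215] [ 3.14114712e+00 -2.14513847e-04  3.21264995e-01] 0.18526738863759648
yellow_bolt [([573, -324, 255], 0.72, [279, 279])]
yellow_collar [([600, -316, 252], 0.57, [281, 217])]
rest [([544, -351, -3], 0.65, [292, 205])]
rest_seat []
```

View pics/w5.png

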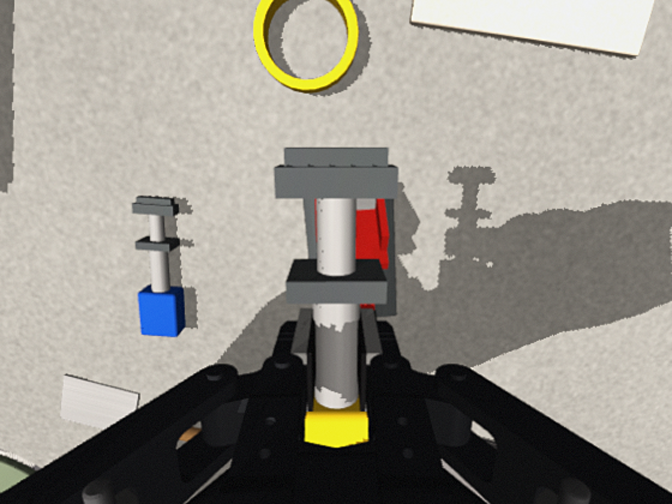

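Run:
```python
from h import *
im=get_image("wrist");c=im["color"]
P=np.array([[*world(im,(u,v)),u,v] for v in range(150,275) for u in range(235,345)])
hsv=cv2.cvtColor(c,cv2.COLOR_BGR2HSV)
for a,b in [((397,200),(396,312)),((306,197),(317,235))]:
    A=world(im,np.array(a)/1.2,10);B=world(im,np.array(b)/1.2,10);d=A-B
    print(A.round(),B.round(),np.degrees(np.arctan2(d[1],d[0])))
top=get_image("top");save(top,"rest2",(385,170,485,250),7)
for n in["rest","rest_seat"]: print(n,[np.round(d["at"]) for d in landmark_of(top,n)[:1]])
```

```text
[ 606. -375.   10.] [ 493. -417.   10.] 20.398403438401555
[ 581. -289.   10.] [ 548. -311.   10.] 33.15429021727508
rest []
rest_seat []
```

```bash
python3 -m inch '[{"x":-18,"y":45,"z":0,"roll":0},{"x":-18,"y":45,"z":0,"roll":0},{"x":-18,"y":45,"z":0,"roll":0},{"x":-18,"y":45,"z":0,"roll":0},{"x":-18,"y":45,"z":0,"roll":0},{"x":0,"y":0,"z":0,"roll":0},{"x":0,"y":0,"z":0,"roll":0},{"x":0,"y":0,"z":0,"roll":0}]'
python3 - <<'E'
from h import *
top=get_image("top");save(top,"rest2",(385,170,485,250),7)
for n in["rest","rest_seat","blue_bolt","blue_collar"]: print(n,[np.round(d["at"]) for d in landmark_of(top,n)[:1]])
for lo,hi in [(6,15),(5,20)]:
  P=np.array([[*world(top,(u,v)),u,v] for v in range(170,255) for u in range(385,465)])
  m=np.zeros((420,560),np.uint8)
  for p in P[(P[:,2]>lo)&(P[:,2]<hi)&(P[:,0]<640)]: m[int(p[4]),int(p[3])]=255
  m=cv2.morphologyEx(m,cv2.MORPH_OPEN,np.ones((3,3)))
  q=np.array([world(top,(x,y))[:2] for y,x in np.argwhere(m)],np.float32)
  print(len(q),cv2.minAreaRect(q))
im=cv2.imread("pics/rest2.png");
E
```

```text
time_s: 25.1
position: [480.2, -100.5, 264.4]
ee_rot: [3.141, -0.0, 0.318]
wrist_force: [-0.4, 0.5, -2.8]
opening: 0.186
finger_force: 59.1
rest [array([ 545., -350.,    7.])]
rest_seat [array([ 544., -349.,   98.])]
blue_bolt [array([348., 430.,   3.])]
blue_collar []
209 ((483.12982177734375, -375.2304382324219), (27.513879776000977, 90.11740112304688), 21.579601287841797)
229 ((484.78973388671875, -374.4861755371094), (31.735811233520508, 90.11775970458984), 22.030231475830078)
```

View pics/rest2.png

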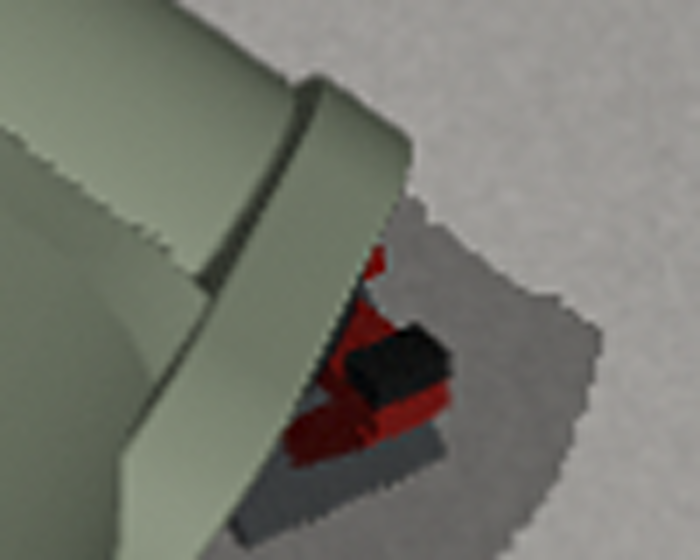

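Rest yaw measures 22°, seat about (545,−350,96). Back over it with the bolt.

```bash
python3 -m inch '[{"x":10,"y":-42,"z":0,"roll":0.6},{"x":10,"y":-42,"z":0,"roll":0.6},{"x":10,"y":-42,"z":0,"roll":0.6},{"x":10,"y":-42,"z":0,"roll":0.6},{"x":10,"y":-42,"z":0,"roll":0.6},{"x":10,"y":-41,"z":0,"roll":0.7},{"x":0,"y":0,"z":-50,"roll":0},{"x":0,"y":0,"z":-45,"roll":0}]'
python3 - <<'E'
from h import *
s=get_state();print(s["qpos"])
im=get_image("wrist");save(im,"w6",scale=1.2)
A=world(im,(280,150));
for n in ["yellow_bolt","yellow_collar","rest","rest_seat"]:
    print(n,[(np.round(d["at"]).astype(int).tolist(),round(d["conf"],2),pix(im,d["at"]).tolist()) for d in landmark_of(im,n)[:2]])
E
```

```text
time_s: 26.35
position: [539.7, -351.3, 167.6]
ee_rot: [-3.142, 0.0, 0.383]
wrist_force: [1.4, 0.3, -2.3]
opening: 0.185
finger_force: 59.4
[-0.00814757  0.81664009  0.82777481  1.65020832 -0.69511263  0.99347917
 -0.12830548]
yellow_bolt [([544, -348, 154], 0.77, [279, 274])]
yellow_collar [([568, -339, 159], 0.73, [279, 225])]
rest []
rest_seat []
```

View pics/w6.png

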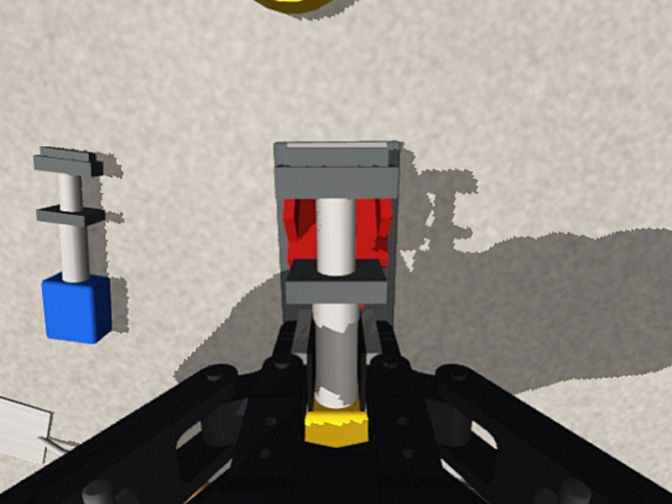

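Bolt and rest are aligned (plate 276–403, bolt axis 336). Lowering with a light grip so it can pivot.

```bash
python3 -m inch '[{"x":0,"y":0,"z":-10,"roll":0},{"x":0,"y":0,"z":-10,"roll":0},{"x":0,"y":0,"z":-5,"roll":0},{"x":0,"y":0,"z":-5,"roll":0},{"x":0,"y":0,"z":-5,"roll":0},{"x":0,"y":0,"z":0,"roll":0},{"x":0,"y":0,"z":0,"roll":0},{"x":0,"y":0,"z":0,"roll":0}]' 1 25
python3 -m inch '[{"x":0,"y":0,"z":-4,"roll":0},{"x":0,"y":0,"z":-4,"roll":0},{"x":0,"y":0,"z":-4,"roll":0},{"x":0,"y":0,"z":-4,"roll":0},{"x":0,"y":0,"z":-3,"roll":0},{"x":0,"y":0,"z":0,"roll":0},{"x":0,"y":0,"z":0,"roll":0},{"x":0,"y":0,"z":0,"roll":0}]'
python3 - <<'E'
from h import *
im=get_image("wrist");save(im,"w7",scale=1.2)
for n in ["yellow_bolt","yellow_collar","rest","rest_seat"]:
    print(n,[(np.round(d["at"]).astype(int).tolist(),round(d["conf"],2),pix(im,d["at"]).tolist()) for d in landmark_of(im,n)[:2]])
E
```

```text
time_s: 27.6
position: [541.5, -350.2, 135.0]
ee_rot: [3.14, -0.002, 0.385]
wrist_force: [5.4, 2.8, 7.5]
opening: 0.184
finger_force: 61.7
time_s: 28.6
position: [542.0, -350.0, 115.9]
ee_rot: [3.14, -0.003, 0.386]
wrist_force: [8.1, 3.9, 4.1]
opening: 0.184
finger_force: 69.9
yellow_bolt [([545, -349, 110], 0.9, [282, 286])]
yellow_collar [([563, -340, 92], 0.92, [278, 230])]
rest [([545, -352, -4], 0.56, [284, 213])]
rest_seat []
```

```bash
python3 -m inch '[{"x":0,"y":0,"z":-3,"roll":0},{"x":0,"y":0,"z":-2,"roll":0},{"x":0,"y":0,"z":0,"roll":0},{"x":0,"y":0,"z":0,"roll":0},{"x":0,"y":0,"z":0,"roll":0},{"x":0,"y":0,"z":0,"roll":0},{"x":0,"y":0,"z":0,"roll":0},{"x":0,"y":0,"z":0,"roll":0}]'
python3 -m inch '[{"x":0,"y":0,"z":0,"roll":0},{"x":0,"y":0,"z":0,"roll":0},{"x":0,"y":0,"z":0,"roll":0},{"x":0,"y":0,"z":0,"roll":0},{"x":0,"y":0,"z":0,"roll":0},{"x":0,"y":0,"z":0,"roll":0},{"x":0,"y":0,"z":0,"roll":0},{"x":0,"y":0,"z":0,"roll":0}]' 0
python3 - <<'E'
from h import *
im=get_image("wrist");save(im,"w8",scale=1.2)
for n in ["yellow_bolt","yellow_collar","rest","rest_seat"]:
    print(n,[(np.round(d["at"]).astype(int).tolist(),round(d["conf"],2),pix(im,d["at"]).tolist()) for d in landmark_of(im,n)[:2]])
E
```

```text
time_s: 29.85
position: [542.1, -350.1, 111.1]
ee_rot: [3.14, -0.003, 0.386]
wrist_force: [9.2, 3.0, 5.0]
opening: 0.188
finger_force: 71.7
time_s: 30.85
position: [540.1, -350.5, 110.3]
ee_rot: [3.142, -0.0, 0.384]
wrist_force: [0.2, 0.1, 0.9]
opening: 1.001
finger_force: 0.0
yellow_bolt [([531, -335, 108], 0.95, [240, 301]), ([551, -336, 82], 0.35, [262, 241])]
yellow_collar [([547, -332, 83], 0.82, [251, 247])]
rest [([544, -352, -3], 0.78, [284, 214])]
rest_seat [([544, -355, 96], 0.62, [293, 279])]
```

View pics/w8.png

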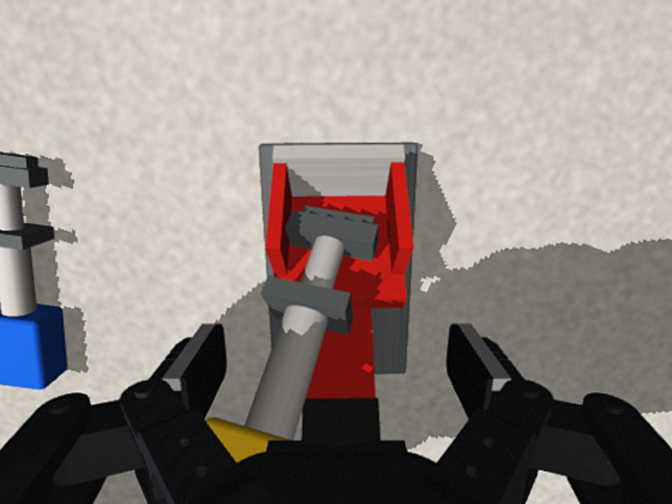

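On release the bolt slewed sideways: handle towards (240,440), head at (330,230) between the cheeks. I'll reclose to recentre it, then open only slightly so the fingers guide it down.

```bash
python3 -m inch '[{"x":0,"y":0,"z":0,"roll":0},{"x":0,"y":0,"z":0,"roll":0},{"x":0,"y":0,"z":0,"roll":0},{"x":0,"y":0,"z":0,"roll":0},{"x":0,"y":0,"z":0,"roll":0},{"x":0,"y":0,"z":0,"roll":0},{"x":0,"y":0,"z":0,"roll":0},{"x":0,"y":0,"z":0,"roll":0}]' 0.75 20
python3 - <<'E'
from h import *
im=get_image("wrist");save(im,"w9",scale=1.2)
for n in ["yellow_bolt","yellow_collar","rest","rest_seat"]:
    print(n,[(np.round(d["at"]).astype(int).tolist(),round(d["conf"],2),pix(im,d["at"]).tolist()) for d in landmark_of(im,n)[:2]])
c=im["color"][100:420,130:430];cv2.imwrite("pics/w9.png",cv2.resize(c,None,fx=1.6,fy=1.6))
E
```

```text
time_s: 32.1
position: [540.4, -350.2, 110.3]
ee_rot: [-3.141, -0.001, 0.385]
wrist_force: [2.0, 3.9, 3.9]
opening: 0.25
finger_force: 1.5
yellow_bolt [([536, -348, 104], 0.66, [274, 298])]
yellow_collar [([553, -343, 81], 0.86, [277, 243])]
rest [([543, -354, -4], 0.63, [286, 216])]
rest_seat [([542, -356, 97], 0.61, [294, 285])]
```

View pics/w9.png

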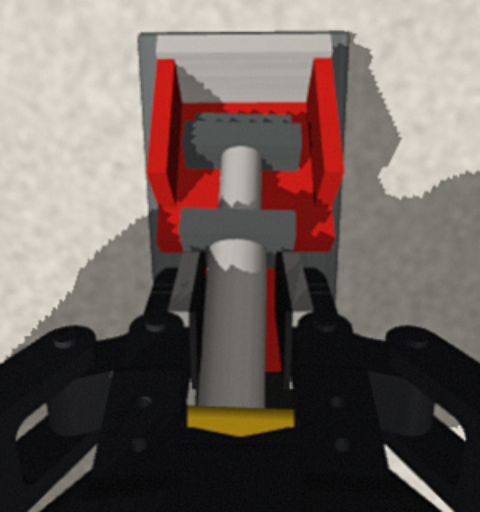

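```bash
python3 -m inch '[{"x":0,"y":0,"z":0,"roll":0},{"x":0,"y":0,"z":0,"roll":0},{"x":0,"y":0,"z":0,"roll":0},{"x":2,"y":0.4,"z":-2,"roll":0},{"x":2,"y":0.4,"z":-2,"roll":0},{"x":2,"y":0.4,"z":-2,"roll":0},{"x":0,"y":0,"z":0,"roll":0},{"x":0,"y":0,"z":0,"roll":0}]' 1 30
python3 - <<'E'
from h import *
im=get_image("wrist")
for n in ["yellow_bolt","yellow_collar","rest","rest_seat"]:
    print(n,[(np.round(d["at"]).astype(int).tolist(),round(d["conf"],2),pix(im,d["at"]).tolist()) for d in landmark_of(im,n)[:2]])
E
```

```text
time_s: 33.35
position: [542.9, -351.0, 108.0]
ee_rot: [-3.14, 0.002, 0.382]
wrist_force: [-34.8, 16.6, 72.4]
opening: 0.2
finger_force: 63.5
yellow_bolt [([541, -349, 105], 0.79, [275, 298])]
yellow_collar [([555, -344, 82], 0.97, [276, 245]), ([462, -170, 7], 0.62, [18, 233])]
rest [([545, -351, -5], 0.81, [281, 216])]
rest_seat []
```

```bash
python3 -m inch '[{"x":-2,"y":0,"z":2,"roll":0},{"x":-2,"y":0,"z":2,"roll":0},{"x":0,"y":0,"z":0,"roll":0},{"x":0,"y":0,"z":0,"roll":0},{"x":0,"y":0,"z":0,"roll":0},{"x":0,"y":0,"z":0,"roll":0},{"x":0,"y":0,"z":0,"roll":0},{"x":0,"y":0,"z":0,"roll":0}]' 0.7
python3 - <<'E'
from h import *
im=get_image("wrist");c=im["color"];save(im,"w10",(170,130,390,350),2.4)
for n in ["yellow_bolt","yellow_collar","rest","rest_seat"]:
    print(n,[(np.round(d["at"]).astype(int).tolist(),round(d["conf"],2),pix(im,d["at"]).tolist()) for d in landmark_of(im,n)[:2]])
for v in range(160,345,12): print(v,*[world(im,(u,v)).round().astype(int).tolist() for u in (235,277,330)])
sc=get_image("scene");
for n in ["yellow_bolt","yellow_collar"]:
    print(n,[(np.round(d["at"]).astype(int).tolist(),round(d["conf"],2),pix(sc,d["at"]).tolist()) for d in landmark_of(sc,n)[:2]])
save(sc,"s10",(130,130,240,230),5)
E
```

```text
time_s: 34.6
position: [541.8, -349.9, 108.4]
ee_rot: [3.141, 0.001, 0.384]
wrist_force: [-3.0, -1.8, 7.0]
opening: 0.301
finger_force: 4.1
yellow_bolt [([542, -348, 102], 0.85, [277, 289])]
yellow_collar [([556, -344, 78], 0.92, [281, 240])]
rest [([543, -351, -3], 0.83, [283, 218])]
rest_seat [([491, -160, 11], 0.5, [7, 193])]
160 [583, -308, 61] [588, -329, 38] [601, -354, 60]
172 [612, -321, 228] [581, -332, 36] [596, -355, 67]
184 [573, -313, 70] [579, -333, 60] [591, -357, 71]
196 [567, -315, 72] [574, -335, 65] [586, -358, 76]
208 [562, -317, 74] [569, -337, 71] [581, -361, 77]
220 [557, -319, 76] [565, -339, 76] [574, -364, 75]
232 [547, -321, 66] [561, -340, 82] [566, -369, 66]
244 [541, -324, 69] [559, -341, 92] [561, -371, 69]
256 [536, -326, 71] [554, -343, 93] [554, -374, 69]
268 [541, -327, 94] [550, -345, 97] [557, -369, 94]
280 [546, -328, 113] [546, -346, 101] [557, -366, 107]
292 [546, -329, 122] [543, -348, 105] [560, -363, 122]
304 [547, -330, 131] [540, -349, 110] [560, -361, 131]
316 [547, -331, 138] [537, -350, 114] [560, -360, 139]
328 [553, -331, 151] [534, -351, 118] [563, -357, 150]
340 [553, -332, 155] [531, -353, 121] [563, -356, 156]
yellow_bolt [([536, -352, 106], 0.76, [176, 172]), ([339, 170, 11], 0.61, [339, 194])]
yellow_collar [([556, -347, 84], 0.65, [175, 181]), ([365, 186, 14], 0.54, [342, 199])]
```

View pics/s10.png

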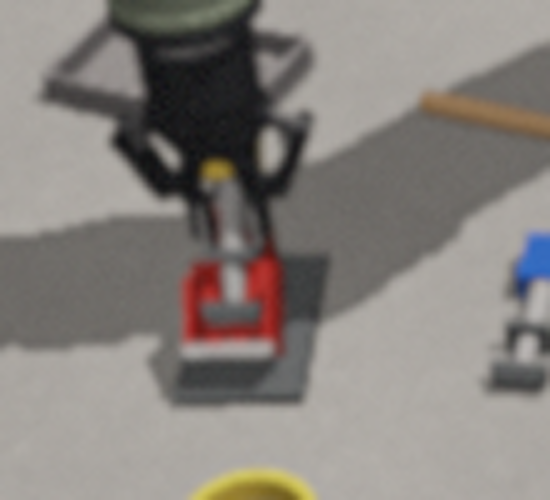

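The bolt sits 13 mm upslope with its collar dropped into the gap behind the lower saddle, which blocks it. I'll grip it, lift it, carry it about 12 mm down-slope and lower it again.

```bash
cat >> h.py <<'E'
def axis(seat=(545,-350,96),yaw=22,show=True):
    "bolt in rest frame at seat: ridge points (rest x, y, z rel. seat) along the middle column"
    im=get_image("wrist");a=np.radians(yaw);R=np.array([[np.cos(a),np.sin(a),0],[-np.sin(a),np.cos(a),0],[0,0,1]])
    L=[]
    for v in range(130,360,6):
        p=[R@(world(im,(u,v))-np.array(seat)) for u in range(230,330,3) if im["range_z"][v,u]>0]
        p=np.array(p); p=p[abs(p[:,1])<26]
        if len(p)==0: continue
        k=p[p[:,2]>p[:,2].max()-4]
        L.append((v,*np.round(np.median(k,0),0).astype(int),int(k[:,1].min()),int(k[:,1].max())))
    for l in L: print(*l,end=" | ")
    print(); return im
E
python3 -m inch '[{"x":0,"y":0,"z":0,"roll":0},{"x":0,"y":0,"z":0,"roll":0},{"x":0,"y":0,"z":0,"roll":0},{"x":0,"y":0,"z":0,"roll":0},{"x":0,"y":0,"z":5,"roll":0},{"x":0,"y":0,"z":10,"roll":0},{"x":6,"y":1.3,"z":0,"roll":0},{"x":6,"y":1.3,"z":0,"roll":0}]' 1 40
python3 - <<'E'
from h import *
axis()
E
```

```text
time_s: 36.0
position: [554.7, -346.3, 123.2]
ee_rot: [-3.141, -0.0, 0.385]
wrist_force: [-0.1, -0.3, -2.1]
opening: 0.196
finger_force: 44.9
130 76 -1 -97 -25 24 | 136 72 -1 -97 -25 24 | 142 68 0 -87 -24 25 | 148 68 0 -48 -25 24 | 154 64 0 -45 -25 24 | 160 61 0 -45 -25 24 | 166 58 -24 -42 -25 24 | 172 54 -24 -40 -25 24 | 178 54 0 -24 -18 19 | 184 51 0 -21 -18 18 | 190 48 0 -18 -17 18 | 196 45 -1 -19 -18 20 | 202 43 0 -14 -5 5 | 208 40 0 -11 -5 5 | 214 38 0 -8 -5 5 | 220 36 1 -5 -3 5 | 226 33 0 -4 -4 5 | 232 31 0 -1 -4 5 | 238 32 0 9 -15 16 | 244 30 1 11 -15 16 | 250 26 0 11 -15 16 | 256 23 0 11 -6 6 | 262 22 -1 14 -14 13 | 268 22 0 21 -13 14 | 274 22 -8 26 -14 13 | 280 22 8 31 -13 14 | 286 22 -8 36 -14 13 | 292 22 0 40 -14 14 | 298 24 -12 48 -17 17 | 304 23 10 51 -16 17 | 310 23 10 54 -16 17 | 316 23 10 57 -16 16 | 322 23 10 60 -15 16 | 328 27 0 69 -14 14 | 334 28 9 72 -13 14 | 340 28 9 75 -13 13 | 346 28 9 78 -12 13 | 352 28 0 79 -12 12 | 358 28 0 82 -12 12 |
```

```bash
python3 -m inch '[{"x":-2.2,"y":-0.9,"z":0,"roll":0},{"x":0,"y":0,"z":-5,"roll":0},{"x":0,"y":0,"z":-5,"roll":0},{"x":0,"y":0,"z":-3,"roll":0},{"x":0,"y":0,"z":-3,"roll":0},{"x":0,"y":0,"z":-2,"roll":0},{"x":0,"y":0,"z":0,"roll":0},{"x":0,"y":0,"z":0,"roll":0}]' 1 25
python3 - <<'E'
from h import *
axis()
E
```

```text
time_s: 37.05
position: [551.9, -347.6, 105.4]
ee_rot: [3.141, -0.0, 0.384]
wrist_force: [-0.6, 0.5, -2.3]
opening: 0.193
finger_force: 44.9
130 74 -1 -97 -25 24 | 136 70 -1 -97 -25 24 | 142 66 1 -87 -22 25 | 148 66 0 -46 -25 25 | 154 63 0 -44 -24 25 | 160 60 -1 -46 -25 24 | 166 57 -23 -41 -24 25 | 172 54 -23 -38 -24 24 | 178 51 -23 -37 -24 24 | 184 49 -24 -34 -25 24 | 190 46 0 -32 -25 25 | 196 44 0 -28 -25 25 | 202 41 -23 -25 -24 25 | 208 39 -23 -24 -24 24 | 214 36 -12 -22 -24 24 | 220 33 -2 -22 -24 24 | 226 32 0 -16 -23 24 | 232 29 0 -15 -23 24 | 238 28 0 -9 -15 16 | 244 26 1 -7 -15 16 | 250 23 0 -7 -15 16 | 256 20 0 -7 -6 6 | 262 18 -1 -4 -14 13 | 268 19 0 3 -13 13 | 274 19 -8 8 -14 13 | 280 19 0 13 -14 13 | 286 19 0 18 -14 13 | 292 19 0 22 -14 14 | 298 21 0 30 -17 17 | 304 20 0 33 -17 17 | 310 20 10 36 -16 16 | 316 20 10 39 -16 16 | 322 19 0 42 -15 16 | 328 24 0 51 -14 14 | 334 25 9 55 -13 13 | 340 25 9 57 -13 13 | 346 24 9 59 -13 13 | 352 25 0 62 -12 12 | 358 25 0 64 -12 12 |
```

```bash
python3 -m inch '[{"x":1.5,"y":0.6,"z":0,"roll":0},{"x":0,"y":0,"z":-1.5,"roll":0},{"x":0.5,"y":0.2,"z":-1,"roll":0},{"x":0.5,"y":0.2,"z":-1,"roll":0},{"x":0,"y":0,"z":0,"roll":0},{"x":0,"y":0,"z":0,"roll":0},{"x":0,"y":0,"z":0,"roll":0},{"x":0,"y":0,"z":0,"roll":0}]' 1 25
python3 - <<'E'
from h import *
axis()
E
```

```text
time_s: 38.1
position: [553.7, -347.0, 102.3]
ee_rot: [-3.142, 0.001, 0.384]
wrist_force: [-6.5, 1.7, 9.3]
opening: 0.193
finger_force: 47.7
130 76 0 -97 -25 25 | 136 72 0 -97 -25 25 | 142 68 0 -88 -24 24 | 148 68 -1 -49 -25 25 | 154 65 0 -46 -24 24 | 160 62 0 -43 -24 24 | 166 59 -23 -43 -24 25 | 172 56 -23 -41 -24 24 | 178 54 -24 -38 -25 24 | 184 51 0 -35 -25 25 | 190 49 -24 -33 -25 25 | 196 46 -24 -31 -25 25 | 202 44 -23 -28 -24 24 | 208 41 -23 -26 -24 24 | 214 39 -23 -23 -24 24 | 220 36 -23 -22 -24 24 | 226 34 0 -20 -23 24 | 232 32 -24 -16 -23 -23 | 238 30 -1 -12 -23 16 | 244 28 0 -10 -15 15 | 250 25 0 -10 -16 15 | 256 22 0 -10 -6 6 | 262 21 -1 -7 -14 13 | 268 21 0 0 -13 13 | 274 21 -8 5 -14 13 | 280 21 8 10 -14 14 | 286 21 -1 15 -14 13 | 292 21 0 19 -14 14 | 298 23 0 27 -17 17 | 304 22 10 29 -17 16 | 310 22 10 33 -17 16 | 316 22 9 36 -16 16 | 322 22 9 39 -15 15 | 328 26 0 48 -14 14 | 334 27 0 52 -13 13 | 340 27 9 54 -13 13 | 346 27 9 56 -13 12 | 352 27 0 59 -12 12 | 358 27 0 61 -12 12 |
```

```bash
python3 -m inch '[{"x":0,"y":0,"z":0,"roll":0},{"x":0,"y":0,"z":0,"roll":0},{"x":0,"y":0,"z":0,"roll":0},{"x":0,"y":0,"z":0,"roll":0},{"x":0,"y":0,"z":0,"roll":0},{"x":0,"y":0,"z":0,"roll":0},{"x":0,"y":0,"z":0,"roll":0},{"x":0,"y":0,"z":0,"roll":0}]' 0.7
python3 - <<'E'
from h import *
axis()
E
```

```text
time_s: 39.15
position: [554.0, -347.2, 102.1]
ee_rot: [3.141, 0.001, 0.384]
wrist_force: [-4.9, -3.1, 5.4]
opening: 0.3
finger_force: 3.8
130 76 -1 -97 -25 23 | 136 72 0 -96 -25 25 | 142 69 0 -88 -24 24 | 148 68 -9 -49 -25 7 | 154 65 0 -46 -25 24 | 160 63 0 -43 -24 24 | 166 59 -2 -47 -25 24 | 172 57 -23 -42 -25 24 | 178 54 1 -38 -24 25 | 184 51 -23 -36 -25 25 | 190 48 -19 -34 -25 25 | 196 46 -24 -31 -25 24 | 202 44 -24 -28 -25 24 | 208 41 -23 -25 -24 24 | 214 39 -23 -24 -24 24 | 220 36 -23 -23 -24 24 | 226 34 -24 -18 -24 -24 | 232 32 -24 -16 -23 -23 | 238 30 -1 -13 -23 15 | 244 28 0 -11 -16 15 | 250 26 0 -9 -16 15 | 256 21 2 -13 -13 16 | 262 21 -1 -7 -19 18 | 268 21 -13 -1 -19 17 | 274 21 12 5 -18 18 | 280 21 -13 10 -19 17 | 286 21 0 15 -18 18 | 292 21 0 19 -19 18 | 298 22 0 25 -18 17 | 304 22 14 29 -17 17 | 310 22 13 33 -17 16 | 316 22 13 36 -16 16 | 322 22 13 40 -16 15 | 328 27 12 48 -14 13 | 334 27 11 51 -14 13 | 340 27 11 54 -13 13 | 346 27 10 56 -13 12 | 352 27 10 58 -12 12 | 358 27 10 60 -12 12 |
```

```bash
python3 -m inch '[{"x":-1,"y":-0.4,"z":1,"roll":0},{"x":0,"y":0,"z":0,"roll":0},{"x":0,"y":0,"z":0,"roll":0},{"x":0,"y":0,"z":0,"roll":0},{"x":0,"y":0,"z":0,"roll":0},{"x":0,"y":0,"z":0,"roll":0},{"x":0,"y":0,"z":0,"roll":0},{"x":0,"y":0,"z":0,"roll":0}]' 0.5
python3 - <<'E'
from h import *
axis()
E
python3 -m inch '[{"x":0,"y":0,"z":0,"roll":0},{"x":0,"y":0,"z":0,"roll":0},{"x":0,"y":0,"z":0,"roll":0},{"x":0,"y":0,"z":0,"roll":0},{"x":0,"y":0,"z":0,"roll":0},{"x":0,"y":0,"z":0,"roll":0},{"x":0,"y":0,"z":0,"roll":0},{"x":0,"y":0,"z":0,"roll":0}]' 0
python3 - <<'E'
from h import *
axis()
E
```

```text
time_s: 40.2
position: [553.4, -347.0, 102.8]
ee_rot: [-3.142, -0.0, 0.384]
wrist_force: [-1.0, -0.2, -0.2]
opening: 0.497
finger_force: 0.0
130 75 0 -97 -25 25 | 136 71 0 -97 -25 25 | 142 68 0 -87 -24 25 | 148 68 1 -48 -25 25 | 154 65 0 -45 -24 25 | 160 62 0 -44 -24 25 | 166 58 3 -47 -24 25 | 172 56 -23 -41 -24 25 | 178 53 -24 -39 -25 24 | 184 51 0 -36 -25 25 | 190 48 0 -33 -25 25 | 196 46 -23 -30 -24 25 | 202 43 -23 -27 -24 25 | 208 41 -23 -25 -24 25 | 214 38 -23 -24 -24 24 | 220 36 0 -20 -23 24 | 226 34 0 -18 -23 24 | 232 31 0 -17 -23 24 | 238 30 -1 -13 -23 16 | 244 27 0 -10 -15 16 | 250 25 0 -10 -15 16 | 256 21 1 -11 -4 6 | 262 19 0 -8 -22 22 | 268 21 0 1 -21 21 | 274 20 0 5 -20 21 | 280 17 0 4 -21 21 | 286 15 0 6 -21 21 | 292 13 0 8 -21 21 | 298 11 21 10 21 21 | 304 6 0 6 -21 21 | 310 4 0 8 -21 21 | 316 2 1 9 -21 21 | 322 0 1 11 -21 21 | 328 -2 1 12 -6 21 | 334 -3 0 14 -6 7 | 340 -5 0 16 -6 5 | 346 -6 0 18 -6 7 | 352 -8 0 19 -6 7 | 358 -10 0 21 -6 7 | 
time_s: 41.25
position: [553.4, -347.0, 102.8]
ee_rot: [-3.142, -0.0, 0.384]
wrist_force: [-0.0, -0.5, 0.1]
opening: 0.996
finger_force: 0.0
130 75 0 -97 -25 25 | 136 71 -1 -97 -25 23 | 142 68 0 -87 -24 25 | 148 68 0 -48 -25 25 | 154 65 0 -45 -24 25 | 160 62 0 -44 -24 25 | 166 58 3 -46 -24 25 | 172 56 -23 -41 -24 24 | 178 53 -24 -38 -25 24 | 184 51 0 -35 -25 25 | 190 48 0 -33 -25 25 | 196 46 0 -30 -25 25 | 202 43 -23 -28 -24 25 | 208 41 -23 -26 -24 24 | 214 38 -23 -24 -24 24 | 220 36 0 -21 -23 24 | 226 34 1 -18 -23 24 | 232 31 0 -17 -23 24 | 238 30 -1 -13 -23 16 | 244 27 0 -10 -15 16 | 250 25 0 -10 -15 16 | 256 21 0 -11 -6 6 | 262 19 0 -9 -6 6 | 268 17 0 -7 -6 6 | 274 15 1 -4 -4 6 | 280 13 0 -2 -6 6 | 286 11 0 -1 -5 6 | 292 9 0 2 -5 6 | 298 7 0 3 -7 6 | 304 6 0 5 -7 7 | 310 4 0 7 -7 6 | 316 2 0 9 -7 7 | 322 0 0 11 -7 7 | 328 -1 0 13 -6 7 | 334 -3 0 14 -6 7 | 340 -5 0 15 -6 7 | 346 -6 0 18 -6 7 | 352 -8 0 19 -6 7 | 358 -10 0 20 -8 7 |
```

Yellow is parked: ridge at 45°, and the collar edge fits the seat within 1 mm. Now the end-on grip on the handle.

```bash
python3 -m inch '[{"x":0,"y":0,"z":25,"roll":0},{"x":0,"y":0,"z":25,"roll":0},{"x":-22,"y":-9,"z":0,"roll":0},{"x":-22.5,"y":-9,"z":0,"roll":0},{"x":0,"y":0,"z":-10,"roll":0},{"x":0,"y":0,"z":-5,"roll":0},{"x":0,"y":0,"z":0,"roll":0},{"x":0,"y":0,"z":0,"roll":0}]'
python3 -m inch '[{"x":0,"y":0,"z":0,"roll":0},{"x":0,"y":0,"z":0,"roll":0},{"x":0,"y":0,"z":0,"roll":0},{"x":0,"y":0,"z":0,"roll":0},{"x":0,"y":0,"z":0,"roll":0},{"x":0,"y":0,"z":0,"roll":0},{"x":0,"y":0,"z":0,"roll":0},{"x":0,"y":0,"z":0,"roll":0}]' 1 30
```

```text
time_s: 42.3
position: [509.3, -364.8, 137.8]
ee_rot: [3.141, 0.0, 0.385]
wrist_force: [0.4, -0.9, 0.2]
opening: 0.999
finger_force: 0.0
time_s: 43.3
position: [508.9, -365.0, 137.9]
ee_rot: [3.142, -0.0, 0.384]
wrist_force: [-1.5, 0.7, 5.0]
opening: 0.464
finger_force: 34.8
```

```bash
python3 -m inch '[{"x":4.4,"y":1.8,"z":4.6,"roll":0},{"x":4.4,"y":1.8,"z":4.2,"roll":0},{"x":4.4,"y":1.8,"z":3.8,"roll":0},{"x":4.4,"y":1.8,"z":3.4,"roll":0},{"x":0,"y":0,"z":0,"roll":0},{"x":0,"y":0,"z":0,"roll":0},{"x":0,"y":0,"z":0,"roll":0},{"x":0,"y":0,"z":0,"roll":0}]'
python3 - <<'E'
from h import *
axis()
E
```

```text
time_s: 44.3
position: [526.6, -357.9, 154.2]
ee_rot: [3.141, -0.0, 0.384]
wrist_force: [-4.0, -1.4, 6.1]
opening: 0.466
finger_force: 35.0
130 47 0 -27 -4 4 | 136 44 0 -22 -4 4 | 142 41 0 -17 -4 4 | 148 38 0 -4 -15 16 | 154 35 0 -1 -15 15 | 160 32 0 -4 -16 16 | 166 29 0 1 -5 6 | 172 26 0 5 -5 5 | 178 24 0 9 -5 5 | 184 21 0 12 -5 5 | 190 19 0 16 -5 5 | 196 16 0 19 -5 5 | 202 14 0 22 -6 7 | 208 12 1 26 -5 7 | 214 9 0 28 -5 5 | 220 7 2 32 -5 6 | 226 7 -1 39 -18 17 | 232 5 0 42 -18 18 | 238 3 0 45 -18 18 | 244 1 -1 47 -19 18 | 250 -1 1 50 -19 19 | 256 -2 0 53 -18 19 | 262 -4 0 55 -18 18 | 268 -6 0 57 -18 18 | 274 -7 -1 59 -20 19 | 280 -9 0 61 -20 20 | 286 -10 0 64 -19 19 | 292 -12 0 66 -19 19 | 298 -14 0 67 -19 19 | 304 -15 0 70 -19 19 | 310 -16 0 72 -19 19 | 316 -18 0 73 -19 19 | 322 -20 1 75 -18 19 | 328 -22 1 75 -17 19 | 334 -27 0 72 -19 19 | 340 -29 0 73 -19 19 | 346 -173 1 -97 -23 24 | 352 -181 1 -97 -23 24 | 358 -189 1 -97 -23 24 |
```

It pivots as meant (55°). Continuing the arc.

```bash
python3 -m inch '[{"x":4.2,"y":1.7,"z":2.8,"roll":0},{"x":4.2,"y":1.7,"z":2.5,"roll":0},{"x":4.2,"y":1.7,"z":2.2,"roll":0},{"x":4.2,"y":1.7,"z":2,"roll":0},{"x":5,"y":2,"z":2,"roll":0},{"x":5,"y":2,"z":1.8,"roll":0},{"x":5,"y":2.1,"z":1.6,"roll":0},{"x":5.4,"y":2.2,"z":1.5,"roll":0}]'
python3 -m inch '[{"x":5.3,"y":2.1,"z":0.8,"roll":0},{"x":5.3,"y":2.1,"z":0.6,"roll":0},{"x":5.3,"y":2.2,"z":0.4,"roll":0},{"x":0,"y":0,"z":0,"roll":0},{"x":0,"y":0,"z":0,"roll":0},{"x":0,"y":0,"z":0,"roll":0},{"x":0,"y":0,"z":0,"roll":0},{"x":0,"y":0,"z":0,"roll":0}]'
python3 - <<'E'
from h import *
axis()
E
```

```text
time_s: 45.35
position: [563.4, -343.3, 171.2]
ee_rot: [3.141, 0.0, 0.384]
wrist_force: [-8.1, -0.8, 14.6]
opening: 0.466
finger_force: 37.1
time_s: 46.35
position: [580.0, -336.8, 173.2]
ee_rot: [3.14, -0.001, 0.384]
wrist_force: [-5.1, -0.3, 14.7]
opening: 0.464
finger_force: 36.9
130 101 0 -97 -25 25 | 136 96 0 -97 -25 25 | 142 91 2 -97 -23 25 | 148 85 1 -97 -23 25 | 154 80 1 -97 -23 25 | 160 75 1 -96 -23 25 | 166 69 0 -97 -23 23 | 172 65 0 -87 -25 25 | 178 67 0 -47 -24 24 | 184 63 0 -43 -24 23 | 190 60 0 -36 -19 18 | 196 57 1 -28 -3 16 | 202 60 0 -3 -16 16 | 208 57 0 4 -16 15 | 214 53 0 4 -16 15 | 220 52 0 12 -4 4 | 226 51 0 20 -4 4 | 232 50 0 27 -4 4 | 238 49 1 33 -4 5 | 244 47 0 39 -6 5 | 250 50 0 53 -17 16 | 256 49 0 58 -18 17 | 262 48 0 63 -23 22 | 268 48 -1 68 -22 21 | 274 48 11 75 -21 20 | 280 49 19 81 -20 19 | 286 48 -1 85 -20 19 | 292 45 0 84 -20 19 | 298 44 0 86 -20 19 | 304 43 0 89 -20 19 | 310 42 0 93 -19 19 | 316 42 0 96 -18 18 | 322 41 0 98 -18 17 | 328 38 0 98 -18 18 | 334 35 0 97 -19 18 | 340 32 0 97 -19 18 | 346 29 -1 96 -19 17 | 352 25 0 95 -18 17 | 358 22 0 95 -18 18 |
```

```bash
python3 -m inch '[{"x":5,"y":2,"z":0.6,"roll":0},{"x":5,"y":2,"z":0.4,"roll":0},{"x":5,"y":2,"z":0.2,"roll":0},{"x":5.4,"y":2.2,"z":0,"roll":0},{"x":0,"y":0,"z":0,"roll":0},{"x":0,"y":0,"z":0,"roll":0},{"x":0,"y":0,"z":0,"roll":0},{"x":0,"y":0,"z":0,"roll":0}]'
python3 - <<'E'
from h import *
axis()
E
```

```text
time_s: 47.4
position: [600.0, -328.0, 173.1]
ee_rot: [-3.141, -0.0, 0.384]
wrist_force: [-0.4, -0.4, 0.7]
opening: 0.464
finger_force: 35.8
130 123 -1 -97 -25 23 | 136 118 -1 -97 -25 23 | 142 112 -1 -97 -25 23 | 148 107 1 -97 -25 23 | 154 102 -1 -97 -25 23 | 160 96 -1 -97 -25 24 | 166 91 -1 -97 -25 24 | 172 85 -1 -97 -25 24 | 178 79 1 -97 -23 24 | 184 74 1 -97 -23 24 | 190 69 -1 -93 -25 24 | 196 65 1 -87 -25 24 | 202 59 -1 -86 -25 24 | 208 65 1 -46 -24 25 | 214 60 1 -46 -24 25 | 220 59 1 -32 -18 19 | 226 66 0 1 -16 17 | 232 62 0 3 -16 17 | 238 61 -1 10 -4 3 | 244 62 1 21 -2 4 | 250 62 0 31 -3 4 | 256 62 0 39 -3 4 | 262 71 0 64 -22 23 | 268 70 20 69 -20 22 | 274 71 0 76 -20 21 | 280 70 20 80 -19 20 | 286 71 20 87 19 19 | 292 67 -3 84 -19 19 | 298 66 0 87 -19 19 | 304 66 0 91 -19 18 | 310 66 0 95 -18 18 | 316 65 0 98 -17 18 | 322 63 0 99 -17 18 | 328 61 0 98 -17 18 | 334 58 0 99 -18 18 | 340 55 0 99 -18 18 | 346 53 0 99 -18 18 | 352 50 0 98 -18 19 | 358 47 0 99 -18 19 |
```

Upright within about 2°. Lift it and carry it to a hover just short of the yellow slot.

```bash
python3 -m inch '[{"x":0,"y":0,"z":30,"roll":0},{"x":0,"y":0,"z":45,"roll":0},{"x":0,"y":0,"z":45,"roll":0},{"x":-5,"y":40,"z":0,"roll":-2},{"x":-5,"y":44,"z":0,"roll":-3},{"x":-5,"y":44,"z":0,"roll":-3},{"x":-5,"y":44,"z":0,"roll":-3},{"x":-5,"y":44,"z":0,"roll":-3}]' 1 60
python3 -m inch '[{"x":-5,"y":44,"z":0,"roll":-3},{"x":-5,"y":44,"z":0,"roll":0},{"x":-5,"y":44,"z":0,"roll":0},{"x":-5,"y":44,"z":0,"roll":0},{"x":-5,"y":44,"z":0,"roll":0},{"x":-5,"y":44,"z":0,"roll":0},{"x":-5,"y":43,"z":0,"roll":0},{"x":-5,"y":0,"z":-30,"roll":0}]'
python3 - <<'E'
from h import *
s=get_state();print(s["qpos"],s["position"],s["ee_rot"],s["wrist_force"])
im=get_image("wrist");save(im,"w11",scale=1.2);np.savez("w11.npz",**{k:np.array(v) for k,v in im.items()})
for n in ["slot_yellow","slot_blue","slot_red","yellow_bolt","yellow_collar"]:
    print(n,[(np.round(d["at"],1).tolist(),round(d["conf"],2),pix(im,d["at"]).tolist()) for d in landmark_of(im,n)[:2]])
E
```

```text
time_s: 48.45
position: [574.7, -110.3, 293.0]
ee_rot: [-3.141, 0.0, 0.138]
wrist_force: [1.0, 0.9, -2.4]
opening: 0.463
finger_force: 63.6
time_s: 49.45
position: [535.1, 198.9, 263.3]
ee_rot: [-3.14, -0.002, 0.093]
wrist_force: [0.4, -0.1, -3.1]
opening: 0.462
finger_force: 63.6
[-1.16231378  0.70895508  1.14112512  1.77138996 -0.71110957  1.13939843
 -1.26803511] [535.07594848 198.88392009 263.26781204] [-3.14025874e+00 -1.72298850e-03  9.29669043e-02] [ 0.44780355 -0.06192895 -3.05928914]
slot_yellow [([594.1, 201.9, 82.5], 0.82, [283, 135])]
slot_blue [([601.0, 104.5, 80.7], 0.66, [388, 138])]
slot_red [([587.1, 295.9, 77.5], 0.65, [183, 133]), ([594.3, 201.1, 78.5], 0.52, [284, 135])]
yellow_bolt [([532.7, 199.8, 211.9], 0.91, [279, 255])]
yellow_collar [([529.1, 201.9, 180.4], 0.76, [276, 240])]
```

View pics/w11.png

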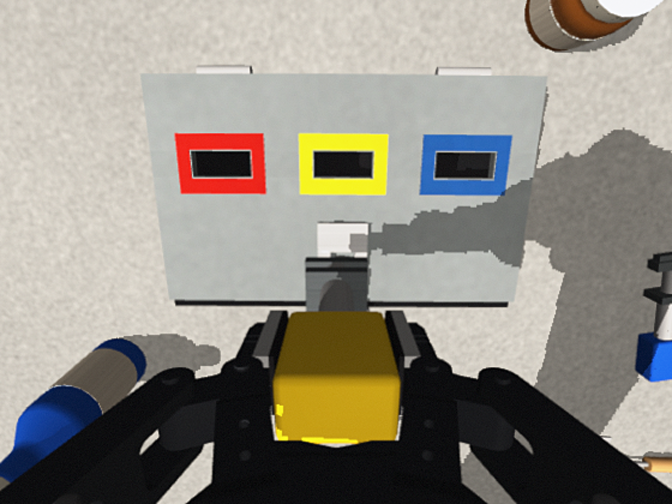

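```bash
cat >> h.py <<'E'
def frame(im,col):
    "centre and long-axis angle of a slot frame on the lid (z=80)"
    h=cv2.cvtColor(im["color"],cv2.COLOR_BGR2HSV)
    m={"yellow":cv2.inRange(h,(22,120,120),(35,255,255)),"blue":cv2.inRange(h,(100,100,80),(125,255,255)),"red":cv2.inRange(h,(0,150,100),(6,255,255))}[col]
    best=None
    for c in cv2.findContours(m,cv2.RETR_EXTERNAL,cv2.CHAIN_APPROX_NONE)[0]:
        if cv2.contourArea(c)<800: continue
        w=np.array([world(im,p[0],80)[:2] for p in c],np.float32);r=cv2.minAreaRect(w)
        print(col,np.round(r[0],1),np.round(r[1],1),round(r[2],1))
E
python3 - <<'E'
from h import *
s=get_state()
im=axis(seat=s["position"],yaw=np.degrees(s["ee_rot"][2]))
for c in("yellow","blue","red"): frame(im,c)
E
```

```text
130 63 -23 -185 -25 24 | 136 58 -23 -184 -25 24 | 142 52 -23 -184 -25 24 | 148 47 -1 -185 -25 25 | 154 41 1 -184 -23 25 | 160 36 1 -184 -23 25 | 166 30 1 -185 -23 25 | 172 24 1 -185 -23 25 | 178 18 1 -184 -23 25 | 184 12 1 -185 -23 25 | 190 8 1 -178 -17 19 | 196 2 1 -178 -17 19 | 202 -4 1 -178 -17 19 | 208 -10 1 -178 -18 20 | 214 -16 -1 -178 -18 20 | 220 0 2 -110 -18 20 | 226 7 1 -77 -15 17 | 232 3 1 -75 -15 17 | 238 2 1 -66 -4 5 | 244 2 1 -56 -3 5 | 250 3 1 -47 -3 5 | 256 2 1 -39 -3 4 | 262 11 1 -13 -22 23 | 268 11 0 -7 -21 22 | 274 11 1 -1 -20 21 | 280 11 20 3 -19 20 | 286 11 1 8 -18 20 | 292 8 6 7 -19 19 | 298 7 1 10 -19 19 | 304 7 1 14 -18 19 | 310 7 1 18 -17 19 | 316 6 1 20 -17 18 | 322 4 1 21 -17 18 | 328 1 1 21 -17 18 | 334 -1 1 21 -17 18 | 340 -4 1 21 -17 19 | 346 -7 1 22 -17 19 | 352 -10 1 21 -18 19 | 358 -12 1 21 -18 19 | 
yellow [364.  180.2] [ 77.5 118.9] 4.9
yellow [592.4 199.6] [44.7 67.9] 4.9
blue [305.1 480.1] [ 50.4 111.3] 43.8
blue [600.6 105. ] [44.9 67.8] 5.2
red [584.5 294.1] [44.9 67.6] 4.7
```

```bash
python3 -m inch '[{"x":20,"y":0.2,"z":0,"roll":0},{"x":22,"y":0.2,"z":0,"roll":0},{"x":21.7,"y":0.2,"z":0,"roll":-0.4},{"x":0,"y":0,"z":-30,"roll":0},{"x":0,"y":0,"z":-15,"roll":0},{"x":0,"y":0,"z":0,"roll":0},{"x":0,"y":0,"z":0,"roll":0},{"x":0,"y":0,"z":0,"roll":0}]'
python3 - <<'E'
from h import *
s=get_state();p=s["position"];print(p,s["ee_rot"])
a=s["ee_rot"][2];print("err",592.4-(p[0]-6.4*np.cos(a)-.7*np.sin(a)),199.6-(p[1]-6.4*np.sin(a)+.7*np.cos(a)))
im=axis(seat=p,yaw=np.degrees(a))
E
```

```text
time_s: 50.8
position: [598.9, 195.7, 219.1]
ee_rot: [-3.141, -0.001, 0.081]
wrist_force: [0.3, 0.3, -1.8]
opening: 0.461
finger_force: 63.7
[598.91487172 195.65866829 219.08617869] [-3.14112676e+00 -1.03926036e-03  8.07152076e-02]
err -0.07926890841531531 3.7596273068128596
130 62 -1 -220 -25 24 | 136 59 -11 -168 -24 2 | 142 56 0 -140 -24 23 | 148 51 0 -139 -24 23 | 154 46 0 -140 -24 23 | 160 41 0 -139 -24 23 | 166 37 1 -140 -24 24 | 172 32 0 -140 -25 24 | 178 27 0 -140 -25 24 | 184 22 0 -140 -25 24 | 190 17 0 -139 -25 24 | 196 11 0 -139 -23 24 | 202 6 0 -139 -25 24 | 208 1 -22 -139 -25 -18 | 214 -4 -21 -139 -23 -18 | 220 0 2 -110 -18 20 | 226 7 2 -77 -15 17 | 232 3 1 -75 -15 17 | 238 2 1 -66 -2 3 | 244 2 1 -56 -3 5 | 250 3 1 -46 -3 4 | 256 3 1 -38 -3 4 | 262 11 1 -13 -22 23 | 268 12 0 -6 -21 22 | 274 12 1 0 -20 21 | 280 11 0 3 -19 20 | 286 11 0 8 -19 20 | 292 7 -5 6 -19 20 | 298 7 1 10 -19 19 | 304 7 1 14 -18 19 | 310 7 1 18 -18 19 | 316 6 1 20 -17 18 | 322 4 1 21 -17 18 | 328 1 1 21 -17 18 | 334 -1 1 21 -17 18 | 340 -4 1 21 -18 19 | 346 -7 1 21 -18 19 | 352 -10 1 21 -18 19 | 358 -12 1 21 -18 19 |
```

```bash
python3 -m inch '[{"x":0,"y":3.8,"z":0,"roll":0},{"x":0,"y":0,"z":-8,"roll":0},{"x":0,"y":0,"z":0,"roll":0},{"x":0,"y":0,"z":0,"roll":0},{"x":0,"y":0,"z":-4,"roll":0},{"x":0,"y":0,"z":-3,"roll":0},{"x":0,"y":0,"z":-3,"roll":0},{"x":0,"y":0,"z":-2,"roll":0}]'
python3 - <<'E'
from h import *
p=get_state()["position"];print(p)
E
```

```text
time_s: 51.85
position: [598.6, 199.3, 197.9]
ee_rot: [3.142, 0.0, 0.08]
wrist_force: [0.2, -0.0, -1.6]
opening: 0.46
finger_force: 63.7
[598.63328966 199.29704665 197.94848451]
```

```bash
python3 -m inch '[{"x":0,"y":0,"z":-4,"roll":0},{"x":0,"y":0,"z":-4,"roll":0},{"x":0,"y":0,"z":-4,"roll":0},{"x":0,"y":0,"z":-4,"roll":0},{"x":0,"y":0,"z":-4,"roll":0},{"x":0,"y":0,"z":-4,"roll":0},{"x":0,"y":0,"z":-4,"roll":0},{"x":0,"y":0,"z":-3,"roll":0}]'
python3 -m inch '[{"x":0,"y":0,"z":-1,"roll":0},{"x":0,"y":0,"z":-0.5,"roll":0},{"x":0,"y":0,"z":-0.5,"roll":0},{"x":0,"y":0,"z":0,"roll":0},{"x":0,"y":0,"z":0,"roll":0},{"x":0,"y":0,"z":0,"roll":0},{"x":0,"y":0,"z":0,"roll":0},{"x":0,"y":0,"z":0,"roll":0}]'
python3 - <<'E'
from h import *
s=get_state();axis(seat=s["position"],yaw=np.degrees(s["ee_rot"][2]))
E
```

```text
time_s: 52.85
position: [598.7, 199.3, 166.9]
ee_rot: [3.142, 0.0, 0.08]
wrist_force: [0.5, -0.0, -1.3]
opening: 0.461
finger_force: 63.7
time_s: 53.85
position: [598.7, 199.3, 165.2]
ee_rot: [-3.142, -0.0, 0.081]
wrist_force: [-0.7, -0.2, -1.6]
opening: 0.459
finger_force: 63.7
130 64 1 -166 -24 25 | 136 59 1 -166 -24 25 | 142 59 -5 -99 -24 15 | 148 56 0 -86 -25 24 | 154 52 0 -86 -25 24 | 160 48 0 -86 -25 24 | 166 45 0 -86 -25 24 | 172 41 0 -86 -25 25 | 178 37 0 -86 -25 25 | 184 33 1 -86 -23 25 | 190 29 1 -86 -24 25 | 196 24 1 -86 -24 25 | 202 20 0 -86 -24 23 | 208 16 0 -85 -24 23 | 214 12 0 -85 -24 24 | 220 8 -1 -85 -24 24 | 226 7 1 -76 -15 17 | 232 3 1 -75 -15 17 | 238 2 2 -66 -2 5 | 244 2 1 -57 -3 5 | 250 3 2 -46 -1 5 | 256 3 1 -38 -3 4 | 262 11 1 -13 -22 23 | 268 11 0 -7 -21 22 | 274 11 1 -1 -20 21 | 280 11 20 4 -19 20 | 286 11 1 8 -19 20 | 292 9 0 10 -19 19 | 298 7 1 10 -19 20 | 304 7 1 14 -18 19 | 310 7 1 18 -17 19 | 316 6 0 20 -17 17 | 322 4 1 21 -17 18 | 328 1 1 21 -17 19 | 334 -1 1 21 -17 19 | 340 -4 1 21 -17 19 | 346 -7 1 21 -18 19 | 352 -10 1 21 -18 19 | 358 -12 1 21 -18 19 |
```

```bash
python3 -m inch '[{"x":0,"y":0,"z":-0.5,"roll":0},{"x":0,"y":0,"z":-0.5,"roll":0},{"x":0,"y":0,"z":-0.5,"roll":0},{"x":0,"y":0,"z":-0.4,"roll":0},{"x":0,"y":0,"z":0,"roll":0},{"x":0,"y":0,"z":0,"roll":0},{"x":0,"y":0,"z":0,"roll":0},{"x":0,"y":0,"z":0,"roll":0}]'
```

```text
time_s: 54.9
position: [598.7, 199.3, 163.3]
ee_rot: [-3.142, 0.0, 0.081]
wrist_force: [0.3, 0.0, -0.9]
opening: 0.462
finger_force: 63.7
```

```bash
python3 -m inch '[{"x":0,"y":0,"z":-0.5,"roll":0},{"x":0,"y":0,"z":-0.4,"roll":0},{"x":-0.1,"y":1.1,"z":0,"roll":10},{"x":-0.3,"y":1.1,"z":0,"roll":10},{"x":-0.4,"y":1,"z":0,"roll":10},{"x":0,"y":0,"z":0,"roll":0},{"x":0,"y":0,"z":0,"roll":0},{"x":0,"y":0,"z":0,"roll":0}]'
python3 -m inch '[{"x":-0.6,"y":0.9,"z":0,"roll":10},{"x":-0.8,"y":0.8,"z":0,"roll":10},{"x":-0.9,"y":0.7,"z":0,"roll":10},{"x":-1,"y":0.5,"z":0,"roll":10},{"x":-1.1,"y":0.3,"z":0,"roll":10},{"x":-1.1,"y":0.1,"z":0,"roll":10},{"x":0,"y":0,"z":0,"roll":0},{"x":0,"y":0,"z":0,"roll":0}]'
python3 - <<'E'
from h import *
s=get_state();axis(seat=s["position"],yaw=np.degrees(s["ee_rot"][2]))
E
```

```text
time_s: 55.9
position: [597.8, 202.5, 162.2]
ee_rot: [3.141, 0.0, 0.602]
wrist_force: [-0.3, 0.6, -1.4]
opening: 0.461
finger_force: 63.6
time_s: 56.9
position: [592.4, 205.7, 162.3]
ee_rot: [-3.141, 0.0, 1.646]
wrist_force: [0.1, 0.5, -2.2]
opening: 0.461
finger_force: 63.6
130 67 -10 -83 -25 25 | 136 64 0 -82 -25 25 | 142 60 0 -82 -25 25 | 148 56 0 -83 -25 25 | 154 53 0 -83 -25 25 | 160 49 0 -83 -25 25 | 166 45 -2 -83 -25 24 | 172 41 -1 -83 -25 24 | 178 37 -1 -83 -25 24 | 184 33 0 -83 -24 24 | 190 29 0 -83 -24 24 | 196 26 0 -82 -24 24 | 202 22 0 -82 -24 25 | 208 17 0 -82 -24 25 | 214 13 0 -83 -24 25 | 220 9 0 -82 -25 25 | 226 7 0 -76 -16 16 | 232 3 1 -74 -16 16 | 238 3 1 -65 -2 4 | 244 2 0 -56 -4 4 | 250 3 0 -47 -4 4 | 256 3 0 -38 -3 4 | 262 12 0 -13 -22 22 | 268 11 19 -7 -21 21 | 274 11 0 -2 -20 21 | 280 12 19 4 -20 20 | 286 11 0 8 -19 19 | 292 9 0 10 -19 19 | 298 7 1 10 -19 19 | 304 7 1 14 -17 19 | 310 7 1 18 -18 18 | 316 6 0 20 -18 18 | 322 4 0 21 -18 18 | 328 1 0 21 -18 18 | 334 -1 0 21 -18 18 | 340 -4 0 21 -18 18 | 346 -7 0 21 -18 18 | 352 -9 0 21 -18 18 | 358 -12 1 21 -18 19 |
```

```bash
python3 -m inch '[{"x":0,"y":0,"z":-0.5,"roll":0},{"x":0,"y":0,"z":-0.3,"roll":0},{"x":0,"y":0,"z":0,"roll":0},{"x":0,"y":0,"z":0,"roll":0},{"x":0,"y":0,"z":0,"roll":0},{"x":0,"y":0,"z":0,"roll":0},{"x":0,"y":0,"z":0,"roll":0},{"x":0,"y":0,"z":0,"roll":0}]'
python3 -m inch '[{"x":0,"y":0,"z":0,"roll":0},{"x":0,"y":0,"z":0,"roll":0},{"x":0,"y":0,"z":0,"roll":0},{"x":0,"y":0,"z":0,"roll":0},{"x":0,"y":0,"z":40,"roll":0},{"x":0,"y":0,"z":50,"roll":0},{"x":0,"y":-40,"z":10,"roll":-10},{"x":-10,"y":-40,"z":0,"roll":-10}]' 0
python3 -m inch '[{"x":-15,"y":-45,"z":0,"roll":-10},{"x":-15,"y":-45,"z":0,"roll":-10},{"x":-15,"y":-45,"z":0,"roll":-10},{"x":-15,"y":-45,"z":0,"roll":-10},{"x":-15,"y":-45,"z":0,"roll":-10},{"x":-15,"y":-45,"z":0,"roll":-4},{"x":-15,"y":-20,"z":0,"roll":0},{"x":0,"y":0,"z":0,"roll":0}]'
python3 - <<'E'
from h import *
s=get_state();print(s["qpos"],s["position"],s["ee_rot"])
im=get_image("scene")
for n in ["yellow_bolt","yellow_collar","slot_yellow","blue_bolt","blue_collar"]:
    print(n,[(np.round(d["at"],1).tolist(),round(d["conf"],2),pix(im,d["at"]).tolist()) for d in landmark_of(im,n)[:2]])
a=im
im=get_image("wrist")
for n in ["blue_bolt","blue_collar"]:
    print(n,[(np.round(d["at"],1).tolist(),round(d["conf"],2),pix(im,d["at"]).tolist()) for d in landmark_of(im,n)[:2]])
cv2.imwrite("pics/c12.png",np.hstack([cv2.resize(a["color"][150:290,230:400],None,fx=2.4,fy=2.4),cv2.resize(im["color"],(448,336))]))
E
```

```text
time_s: 57.95
position: [592.3, 205.9, 161.9]
ee_rot: [-3.142, -0.0, 1.65]
wrist_force: [-2.4, -0.4, 5.9]
opening: 0.458
finger_force: 64.7
time_s: 58.95
position: [582.8, 124.9, 262.7]
ee_rot: [3.14, -0.001, 1.297]
wrist_force: [-0.1, -0.9, -0.5]
opening: 1.004
finger_force: 0.0
time_s: 59.95
position: [476.4, -165.6, 261.8]
ee_rot: [-3.142, -0.0, 0.357]
wrist_force: [0.9, 1.5, 0.7]
opening: 1.001
finger_force: 0.0
[-0.52968182  0.53229306  1.06725199  1.9359832  -0.55523757  1.00447641
 -0.42067299] [ 476.44971992 -165.6293004   261.84308141] [-3.14150202e+00 -4.17820682e-04  3.56688591e-01]
yellow_bolt [([590.5, 212.8, 114.2], 0.88, [335, 225]), ([337.1, 170.8, 11.4], 0.81, [340, 193])]
yellow_collar [([590.2, 211.1, 83.6], 0.78, [334, 232]), ([366.1, 184.8, 12.8], 0.61, [342, 199])]
slot_yellow [([591.4, 202.8, 81.2], 0.68, [331, 232])]
blue_bolt [([461.6, -166.3, 12.2], 0.62, [238, 192]), ([493.1, -161.1, 15.1], 0.49, [235, 198])]
blue_collar [([492.6, -161.2, 16.4], 0.72, [235, 197])]
blue_bolt [([463.9, -168.0, 8.9], 0.6, [280, 194])]
blue_collar [([491.0, -160.6, 11.8], 0.86, [282, 172])]
```

View pics/c12.png

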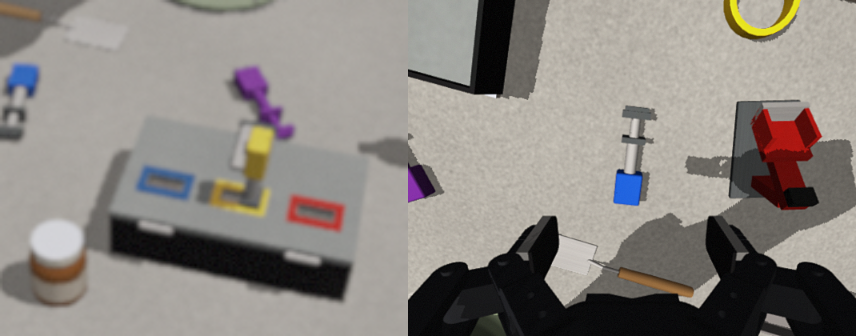

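Yellow stands upright in its slot. Blue lies ahead, aligned, at (632,160) of this view. I'll check yellow's height with depth and measure blue's grip.

Run:
```python
from h import *
im=get_image("top");h=cv2.cvtColor(im["color"],cv2.COLOR_BGR2HSV)
P=np.array([world(im,(u,v)) for v in range(150,250) for u in range(160,280)])
m=(P[:,2]>150)&(P[:,2]<230)&(abs(P[:,0]-592)<80)&(abs(P[:,1]-205)<60)
q=P[m];print(len(q),q.mean(0),np.percentile(q[:,2],[10,50,90]),cv2.minAreaRect(q[:,:2].astype(np.float32)))
l=(abs(P[:,0]-560)<15)&(abs(P[:,1]-130)<25);print("lid z",np.median(P[l,2]))
m=(P[:,2]>84)&(P[:,2]<150)&(abs(P[:,0]-592)<60)&(abs(P[:,1]-205)<50);print(P[m].mean(0) if m.any() else None)
im=get_image("wrist");h=cv2.cvtColor(im["color"],cv2.COLOR_BGR2HSV)
b=cv2.inRange(h,(100,120,80),(125,255,255))
for c in cv2.findContours(b,cv2.RETR_EXTERNAL,cv2.CHAIN_APPROX_NONE)[0]:
    if cv2.contourArea(c)>300:
        w=np.array([world(im,p[0],26)[:2] for p in c],np.float32);print("blue grip",cv2.minAreaRect(w))
s=get_state();print(s["position"],s["ee_rot"])
```

```text
235 [586.90073477 208.42169178 180.2249653 ] [165.69141022 183.32829251 185.90286156] ((589.6204833984375, 209.86474609375), (40.97071838378906, 26.232765197753906), 4.082318305969238)
lid z 79.66565456891576
[560.61981762 199.58241538  93.19623926]
blue grip ((418.0875549316406, -178.49557495117188), (51.475887298583984, 39.08383560180664), 13.686863899230957)
[ 477.4801815  -164.00067795  261.5666476 ] [3.14155640e+00 8.31937167e-05 3.60150618e-01]
```

```bash
python3 -m inch '[{"x":-12.8,"y":-2.5,"z":-40,"roll":-6.9},{"x":0,"y":0,"z":-60,"roll":0},{"x":0,"y":0,"z":-50,"roll":0},{"x":0,"y":0,"z":-40,"roll":0},{"x":0,"y":0,"z":0,"roll":0},{"x":0,"y":0,"z":0,"roll":0},{"x":0,"y":0,"z":0,"roll":0},{"x":0,"y":0,"z":0,"roll":0}]'
python3 - <<'E'
from h import *
s=get_state();print(s["position"],s["ee_rot"])
axis(seat=(464,-167.3,13),yaw=13.7)
E
```

```text
time_s: 61.5
position: [465.2, -166.6, 72.5]
ee_rot: [3.141, -0.001, 0.24]
wrist_force: [0.1, -0.5, 0.8]
opening: 0.999
finger_force: 0.0
[ 465.1518378  -166.55494991   72.51939537] [ 3.14112341e+00 -1.46057361e-03  2.39860053e-01]
130 70 0 4 -15 16 | 136 67 0 4 -15 16 | 142 64 0 7 -18 19 | 148 61 0 7 -19 19 | 154 57 0 7 -19 19 | 160 54 0 6 -4 6 | 166 51 1 6 -4 6 | 172 47 0 6 -4 5 | 178 44 1 5 -4 6 | 184 41 0 5 -4 5 | 190 37 0 6 -4 5 | 196 34 0 6 -4 5 | 202 30 0 6 -3 3 | 208 29 0 12 -16 16 | 214 25 0 12 -16 16 | 220 22 1 12 -14 16 | 226 17 0 8 -4 5 | 232 13 0 8 -4 5 | 238 9 0 7 -6 7 | 244 5 1 7 -5 7 | 250 1 0 7 -5 5 | 256 -2 0 7 -5 5 | 262 -6 1 7 -5 7 | 268 -10 0 7 -7 7 | 274 -14 1 7 -5 7 | 280 -18 0 8 -5 5 | 286 -22 0 8 -5 5 | 292 -25 0 10 -17 18 | 298 -28 0 12 -17 18 | 304 -32 0 12 -18 18 | 310 -36 0 12 -18 18 | 316 -40 0 13 -18 18 | 322 -45 0 12 -18 18 | 328 -49 0 12 -18 19 | 334 -53 0 12 -18 19 | 340 -58 0 12 -18 19 | 346 -62 0 12 -19 19 | 352 -67 -1 12 -19 17 | 358 -72 0 12 -17 17 |
```

```bash
python3 -m inch '[{"x":-2,"y":-0.7,"z":-20,"roll":0},{"x":0,"y":0,"z":-18,"roll":0},{"x":0,"y":0,"z":-10,"roll":0},{"x":0,"y":0,"z":0,"roll":0},{"x":0,"y":0,"z":0,"roll":0},{"x":0,"y":0,"z":0,"roll":0},{"x":0,"y":0,"z":0,"roll":0},{"x":0,"y":0,"z":0,"roll":0}]'
python3 -m inch '[{"x":0,"y":0,"z":0,"roll":0},{"x":0,"y":0,"z":0,"roll":0},{"x":0,"y":0,"z":0,"roll":0},{"x":0,"y":0,"z":0,"roll":0},{"x":0,"y":0,"z":0,"roll":0},{"x":0,"y":0,"z":20,"roll":0},{"x":0,"y":0,"z":50,"roll":0},{"x":0,"y":0,"z":50,"roll":0}]' 1 60
```

```text
time_s: 62.55
position: [462.6, -167.3, 23.7]
ee_rot: [-3.142, -0.0, 0.239]
wrist_force: [0.0, -0.1, -0.3]
opening: 0.996
finger_force: 0.0
time_s: 63.55
position: [462.0, -167.4, 144.8]
ee_rot: [-3.141, 0.001, 0.239]
wrist_force: [1.4, -0.5, -2.1]
opening: 0.181
finger_force: 59.0
```

```bash
python3 -m inch '[{"x":0,"y":0,"z":45,"roll":0},{"x":16,"y":-37,"z":0,"roll":2},{"x":16,"y":-37,"z":0,"roll":2},{"x":16,"y":-37,"z":0,"roll":2},{"x":16,"y":-37,"z":0,"roll":2.3},{"x":17,"y":-35.5,"z":0,"roll":0},{"x":0,"y":0,"z":-22,"roll":0},{"x":0,"y":0,"z":0,"roll":0}]'
python3 - <<'E'
from h import *
s=get_state();print(s["position"],s["ee_rot"])
axis()
E
```

```text
time_s: 64.55
position: [542.6, -349.9, 164.7]
ee_rot: [-3.139, 0.002, 0.384]
wrist_force: [-0.2, -0.1, -1.8]
opening: 0.186
finger_force: 59.3
[ 542.57967071 -349.90884671  164.68514145] [-3.13860921e+00  1.97274902e-03  3.83853470e-01]
130 68 2 61 -14 18 | 136 66 2 61 -14 18 | 142 64 1 65 -17 20 | 148 62 1 64 -17 20 | 154 59 1 64 -17 20 | 160 57 1 64 -17 20 | 166 55 2 64 -2 6 | 172 52 2 63 -2 6 | 178 50 1 63 -4 6 | 184 47 2 64 -2 6 | 190 45 2 63 -2 6 | 196 42 1 63 -4 6 | 202 40 1 64 -2 5 | 208 37 1 62 -4 7 | 214 35 1 64 -2 7 | 220 32 1 63 -4 7 | 226 29 1 63 -4 7 | 232 28 1 67 -14 17 | 238 27 1 70 -14 17 | 244 24 1 70 -14 17 | 250 21 1 70 -14 17 | 256 17 2 65 -4 8 | 262 14 2 65 -4 8 | 268 10 1 64 -12 12 | 274 9 3 67 -11 14 | 280 9 -7 73 -12 14 | 286 9 1 77 -12 15 | 292 9 1 82 -12 14 | 298 12 12 90 -16 18 | 304 11 1 92 -15 18 | 310 10 1 95 -15 18 | 316 10 1 98 -15 17 | 322 10 1 102 -14 17 | 328 15 1 111 -13 15 | 334 15 1 114 -12 15 | 340 15 1 116 -12 14 | 346 15 1 119 -11 14 | 352 16 9 121 -11 14 | 358 15 9 123 -11 13 |
```

```bash
python3 -m inch '[{"x":3.3,"y":-0.1,"z":-10,"roll":0},{"x":0,"y":0,"z":-8,"roll":0},{"x":0,"y":0,"z":-6,"roll":0},{"x":0,"y":0,"z":-5,"roll":0},{"x":0,"y":0,"z":-5,"roll":0},{"x":0,"y":0,"z":-5,"roll":0},{"x":0,"y":0,"z":-5,"roll":0},{"x":0,"y":0,"z":0,"roll":0}]' 1 25
python3 - <<'E'
from h import *
axis()
E
```

```text
time_s: 65.6
position: [548.7, -350.5, 123.1]
ee_rot: [3.14, -0.003, 0.385]
wrist_force: [7.5, 3.8, 5.7]
opening: 0.185
finger_force: 64.0
130 69 0 -97 -24 24 | 136 70 -1 -6 -17 14 | 142 67 -1 -4 -17 14 | 148 65 -2 0 -21 17 | 154 62 -1 1 -19 17 | 160 60 -2 2 -21 17 | 166 57 -1 1 -19 17 | 172 54 -1 3 -6 3 | 178 52 -1 4 -6 3 | 184 49 -1 5 -6 3 | 190 47 -1 5 -6 3 | 196 44 -1 6 -6 4 | 202 41 -1 7 -6 3 | 208 39 -1 8 -7 4 | 214 36 -1 9 -7 4 | 220 34 -1 11 -6 3 | 226 34 -1 18 -17 14 | 232 31 -1 19 -17 14 | 238 29 -1 20 -17 14 | 244 24 -2 16 -8 4 | 250 22 -1 18 -8 6 | 256 20 -1 19 -7 4 | 262 17 -1 20 -7 4 | 268 15 -3 21 -15 12 | 274 14 -2 25 -14 12 | 280 15 -1 31 -15 12 | 286 14 -1 35 -15 12 | 292 15 -2 40 -15 11 | 298 17 9 48 -18 16 | 304 16 -1 50 -18 16 | 310 16 -1 54 -18 15 | 316 15 8 57 -17 15 | 322 15 8 60 -17 14 | 328 20 -1 69 -15 13 | 334 20 -1 72 -15 12 | 340 21 -1 75 -14 12 | 346 20 -1 77 -14 11 | 352 20 7 79 -14 11 | 358 20 7 82 -13 11 |
```

```bash
python3 -m inch '[{"x":-0.4,"y":1,"z":-3,"roll":0},{"x":0,"y":0,"z":-3,"roll":0},{"x":0,"y":0,"z":-3,"roll":0},{"x":0,"y":0,"z":-3,"roll":0},{"x":0,"y":0,"z":0,"roll":0},{"x":0,"y":0,"z":0,"roll":0},{"x":0,"y":0,"z":0,"roll":0},{"x":0,"y":0,"z":0,"roll":0}]'
python3 - <<'E'
from h import *
axis()
E
```

```text
time_s: 66.65
position: [547.7, -349.9, 111.1]
ee_rot: [3.14, -0.002, 0.385]
wrist_force: [6.1, -0.2, 2.4]
opening: 0.184
finger_force: 67.0
130 69 -13 -90 -24 6 | 136 68 1 -48 -24 25 | 142 64 0 -45 -24 25 | 148 61 0 -45 -24 25 | 154 59 0 -33 -16 16 | 160 56 0 -32 -16 16 | 166 54 0 -26 -19 18 | 172 51 0 -24 -19 18 | 178 49 0 -22 -18 18 | 184 46 0 -21 -5 4 | 190 43 0 -19 -5 4 | 196 40 0 -17 -5 4 | 202 38 0 -14 -5 4 | 208 35 0 -13 -5 4 | 214 33 0 -12 -5 4 | 220 31 0 -9 -3 4 | 226 30 -8 -1 -16 0 | 232 28 0 1 -15 16 | 238 26 -2 3 -16 15 | 244 23 -1 1 -16 15 | 250 20 -1 1 -8 5 | 256 17 0 2 -6 7 | 262 15 0 4 -6 5 | 268 14 0 8 -14 13 | 274 14 0 14 -13 12 | 280 14 0 19 -14 13 | 286 14 7 23 -14 13 | 292 14 -1 28 -14 12 | 298 16 10 36 -17 17 | 304 15 0 39 -17 17 | 310 15 0 41 -17 16 | 316 15 0 45 -16 15 | 322 15 9 48 -16 15 | 328 20 0 57 -14 13 | 334 20 0 60 -14 13 | 340 20 0 63 -13 12 | 346 20 -1 65 -13 12 | 352 20 8 67 -13 12 | 358 20 8 69 -12 12 |
```

```bash
python3 -m inch '[{"x":0.9,"y":0.4,"z":-2,"roll":0},{"x":0,"y":0,"z":-2,"roll":0},{"x":0.9,"y":0.4,"z":-2,"roll":0},{"x":0.5,"y":0.2,"z":-1,"roll":0},{"x":0,"y":0,"z":0,"roll":0},{"x":0,"y":0,"z":0,"roll":0},{"x":0,"y":0,"z":0,"roll":0},{"x":0,"y":0,"z":0,"roll":0}]'
python3 - <<'E'
from h import *
axis()
E
```

```text
time_s: 67.7
position: [549.7, -349.2, 104.2]
ee_rot: [3.14, -0.002, 0.385]
wrist_force: [5.1, 0.8, 5.4]
opening: 0.188
finger_force: 68.2
130 71 0 -97 -24 23 | 136 68 0 -87 -25 24 | 142 67 0 -47 -25 24 | 148 64 1 -45 -25 25 | 154 61 0 -45 -25 24 | 160 58 -24 -43 -25 24 | 166 55 0 -40 -24 25 | 172 52 0 -37 -24 25 | 178 50 -1 -35 -24 25 | 184 47 0 -33 -24 24 | 190 44 -1 -30 -25 24 | 196 42 0 -28 -25 24 | 202 39 -1 -26 -24 24 | 208 37 -2 -23 -24 1 | 214 34 -2 -22 -24 4 | 220 32 -2 -20 -24 3 | 226 29 1 -17 -23 3 | 232 29 0 -9 -16 16 | 238 27 0 -7 -16 15 | 244 25 0 -6 -16 15 | 250 21 0 -7 -6 5 | 256 19 0 -6 -6 5 | 262 16 -1 -4 -14 11 | 268 16 0 1 -14 13 | 274 16 0 7 -13 12 | 280 16 0 12 -14 13 | 286 16 7 17 -14 13 | 292 16 -1 22 -14 12 | 298 18 10 29 -18 17 | 304 17 10 31 -17 16 | 310 17 0 34 -17 16 | 316 17 -1 38 -16 15 | 322 17 -1 41 -16 15 | 328 22 -1 51 -14 13 | 334 22 0 54 -14 13 | 340 22 -1 56 -13 12 | 346 22 8 59 -13 12 | 352 22 8 60 -13 12 | 358 22 8 62 -13 12 |
```

```bash
python3 -m inch '[{"x":0.9,"y":0.4,"z":-1,"roll":0},{"x":0.9,"y":0.4,"z":-1,"roll":0},{"x":0.5,"y":0.2,"z":-0.5,"roll":0},{"x":0,"y":0,"z":0,"roll":0},{"x":0,"y":0,"z":0,"roll":0},{"x":0,"y":0,"z":0,"roll":0},{"x":0,"y":0,"z":0,"roll":0},{"x":0,"y":0,"z":0,"roll":0}]'
python3 - <<'E'
from h import *
axis()
E
```

```text
time_s: 68.75
position: [551.3, -348.5, 102.3]
ee_rot: [3.14, -0.001, 0.384]
wrist_force: [-1.5, 1.6, 16.1]
opening: 0.185
finger_force: 69.6
130 73 -1 -97 -25 25 | 136 69 -19 -94 -25 -11 | 142 69 -26 -50 -25 -25 | 148 66 0 -46 -25 25 | 154 63 0 -43 -25 25 | 160 59 0 -47 -25 25 | 166 57 -5 -41 -25 25 | 172 54 -1 -39 -24 25 | 178 51 -1 -37 -24 25 | 184 49 -2 -34 -25 24 | 190 46 -1 -32 -25 24 | 196 43 -1 -30 -25 24 | 202 41 -3 -27 -24 24 | 208 38 -1 -26 -24 24 | 214 36 -3 -23 -24 1 | 220 33 -1 -21 -24 3 | 226 31 -2 -20 -24 3 | 232 31 0 -11 -16 16 | 238 29 0 -9 -16 15 | 244 27 0 -7 -16 15 | 250 23 1 -9 -6 12 | 256 20 -1 -7 -6 4 | 262 18 -1 -6 -14 12 | 268 18 -2 -1 -14 13 | 274 18 8 5 -13 12 | 280 18 0 10 -14 13 | 286 18 7 16 -14 13 | 292 18 -1 19 -14 12 | 298 20 10 27 -17 17 | 304 19 0 30 -17 16 | 310 19 0 33 -17 16 | 316 19 -1 36 -16 15 | 322 19 9 39 -16 15 | 328 23 -1 48 -14 13 | 334 24 -1 52 -14 13 | 340 23 -1 54 -14 13 | 346 24 -1 56 -13 12 | 352 24 8 59 -13 12 | 358 24 8 61 -13 11 |
```

```bash
python3 -m inch '[{"x":0,"y":0,"z":0,"roll":0},{"x":0,"y":0,"z":0,"roll":0},{"x":0,"y":0,"z":0,"roll":0},{"x":0,"y":0,"z":0,"roll":0},{"x":0,"y":0,"z":0,"roll":0},{"x":0,"y":0,"z":0,"roll":0},{"x":0,"y":0,"z":0,"roll":0},{"x":0,"y":0,"z":0,"roll":0}]' 0.7
python3 -m inch '[{"x":-1,"y":-0.4,"z":1,"roll":0},{"x":0,"y":0,"z":0,"roll":0},{"x":0,"y":0,"z":0,"roll":0},{"x":0,"y":0,"z":0,"roll":0},{"x":0,"y":0,"z":0,"roll":0},{"x":0,"y":0,"z":0,"roll":0},{"x":0,"y":0,"z":0,"roll":0},{"x":0,"y":0,"z":0,"roll":0}]' 0.5
python3 -m inch '[{"x":0,"y":0,"z":0,"roll":0},{"x":0,"y":0,"z":0,"roll":0},{"x":0,"y":0,"z":0,"roll":0},{"x":0,"y":0,"z":0,"roll":0},{"x":0,"y":0,"z":0,"roll":0},{"x":0,"y":0,"z":0,"roll":0},{"x":0,"y":0,"z":0,"roll":0},{"x":0,"y":0,"z":0,"roll":0}]' 0
python3 - <<'E'
from h import *
axis()
E
```

```text
time_s: 69.8
position: [551.1, -348.0, 101.1]
ee_rot: [-3.142, 0.0, 0.384]
wrist_force: [-0.2, -0.0, -0.4]
opening: 0.3
finger_force: 0.0
time_s: 70.8
position: [550.1, -348.4, 102.1]
ee_rot: [-3.142, -0.0, 0.384]
wrist_force: [-0.6, 0.5, -0.0]
opening: 0.497
finger_force: 0.0
time_s: 71.8
position: [550.1, -348.4, 102.1]
ee_rot: [3.142, 0.0, 0.384]
wrist_force: [-0.2, -0.7, 0.2]
opening: 0.999
finger_force: 0.0
130 72 0 -97 -25 25 | 136 68 0 -87 -24 24 | 142 68 0 -48 -24 25 | 148 65 0 -45 -24 24 | 154 62 0 -44 -24 24 | 160 58 5 -45 -24 24 | 166 56 -24 -41 -25 24 | 172 53 -1 -39 -25 25 | 178 50 -2 -37 -25 25 | 184 47 -1 -35 -24 25 | 190 45 -12 -30 -24 25 | 196 42 -3 -30 -24 24 | 202 40 -1 -28 -24 24 | 208 38 -1 -24 -24 24 | 214 36 0 -20 -23 24 | 220 32 -2 -21 -23 0 | 226 30 -2 -18 -23 0 | 232 30 -1 -10 -16 15 | 238 28 -1 -8 -16 15 | 244 25 -1 -9 -17 15 | 250 21 -1 -10 -7 6 | 256 20 1 -7 -6 6 | 262 18 -1 -5 -7 6 | 268 15 -1 -4 -7 6 | 274 13 -1 -2 -7 6 | 280 11 -1 0 -7 6 | 286 10 -1 2 -7 6 | 292 8 0 5 -5 6 | 298 6 -1 6 -7 6 | 304 4 -1 8 -7 5 | 310 2 -1 9 -6 5 | 316 1 -1 12 -6 5 | 322 -1 -1 13 -8 5 | 328 -3 -1 15 -6 4 | 334 -5 -1 16 -8 5 | 340 -7 0 17 -7 7 | 346 -8 -1 19 -7 5 | 352 -10 -1 20 -7 5 | 358 -9 0 26 -19 18 |
```

Blue is parked too (45°, about 1 mm upslope). Same regrip and uprighting arc as before.

```bash
python3 -m inch '[{"x":0,"y":0,"z":25,"roll":0},{"x":0,"y":0,"z":25,"roll":0},{"x":-20.4,"y":-8.2,"z":0,"roll":0},{"x":-20.4,"y":-8.2,"z":0,"roll":0},{"x":0,"y":0,"z":-9,"roll":0},{"x":0,"y":0,"z":-5,"roll":0},{"x":0,"y":0,"z":0,"roll":0},{"x":0,"y":0,"z":0,"roll":0}]'
python3 -m inch '[{"x":0,"y":0,"z":0,"roll":0},{"x":0,"y":0,"z":0,"roll":0},{"x":0,"y":0,"z":0,"roll":0},{"x":0,"y":0,"z":0,"roll":0},{"x":0,"y":0,"z":0,"roll":0},{"x":0,"y":0,"z":0,"roll":0},{"x":0,"y":0,"z":0,"roll":0},{"x":0,"y":0,"z":0,"roll":0}]' 1 30
python3 -m inch '[{"x":4.4,"y":1.8,"z":4.6,"roll":0},{"x":4.4,"y":1.8,"z":4.2,"roll":0},{"x":4.4,"y":1.8,"z":3.8,"roll":0},{"x":4.4,"y":1.8,"z":3.4,"roll":0},{"x":0,"y":0,"z":0,"roll":0},{"x":0,"y":0,"z":0,"roll":0},{"x":0,"y":0,"z":0,"roll":0},{"x":0,"y":0,"z":0,"roll":0}]'
```

```text
time_s: 72.85
position: [509.4, -364.7, 138.0]
ee_rot: [-3.142, 0.0, 0.385]
wrist_force: [-0.1, -0.3, 0.2]
opening: 1.003
finger_force: 0.0
time_s: 73.85
position: [509.4, -364.8, 138.2]
ee_rot: [3.141, -0.0, 0.384]
wrist_force: [0.2, 1.3, 6.3]
opening: 0.464
finger_force: 33.5
time_s: 74.85
position: [526.7, -357.9, 154.6]
ee_rot: [3.141, 0.0, 0.384]
wrist_force: [-6.2, -0.9, 4.8]
opening: 0.464
finger_force: 33.7
```

```bash
python3 -m inch '[{"x":4.2,"y":1.7,"z":2.8,"roll":0},{"x":4.2,"y":1.7,"z":2.5,"roll":0},{"x":4.2,"y":1.7,"z":2.2,"roll":0},{"x":4.2,"y":1.7,"z":2,"roll":0},{"x":5,"y":2,"z":2,"roll":0},{"x":5,"y":2,"z":1.8,"roll":0},{"x":5,"y":2.1,"z":1.6,"roll":0},{"x":5.4,"y":2.2,"z":1.5,"roll":0}]'
python3 -m inch '[{"x":5.3,"y":2.1,"z":0.8,"roll":0},{"x":5.3,"y":2.1,"z":0.6,"roll":0},{"x":5.3,"y":2.2,"z":0.4,"roll":0},{"x":5,"y":2,"z":0.6,"roll":0},{"x":5,"y":2,"z":0.4,"roll":0},{"x":5,"y":2,"z":0.2,"roll":0},{"x":5.4,"y":2.2,"z":0,"roll":0},{"x":0,"y":0,"z":0,"roll":0}]'
python3 - <<'E'
from h import *
axis()
E
```

```text
time_s: 75.85
position: [563.4, -343.4, 172.0]
ee_rot: [3.141, 0.001, 0.383]
wrist_force: [-10.4, -0.3, 18.4]
opening: 0.459
finger_force: 35.8
time_s: 76.85
position: [601.5, -327.9, 175.1]
ee_rot: [3.14, -0.002, 0.385]
wrist_force: [-2.3, 1.9, 16.3]
opening: 0.462
finger_force: 35.8
130 125 -1 -97 -25 25 | 136 119 1 -97 -23 25 | 142 114 3 -97 -23 25 | 148 109 0 -96 -23 23 | 154 103 0 -97 -23 23 | 160 98 0 -96 -23 23 | 166 92 0 -96 -23 23 | 172 86 0 -96 -23 23 | 178 81 0 -97 -24 24 | 184 75 0 -96 -24 24 | 190 69 0 -97 -24 24 | 196 66 0 -87 -23 23 | 202 60 0 -86 -23 23 | 208 66 0 -46 -25 25 | 214 66 0 -29 -19 19 | 220 64 0 -20 -3 3 | 226 69 0 7 -16 16 | 232 65 0 8 -16 16 | 238 64 0 16 -4 4 | 244 64 2 24 -2 6 | 250 64 0 33 -4 4 | 256 63 0 40 -4 4 | 262 72 0 67 -22 22 | 268 72 19 72 -21 21 | 274 72 0 78 -21 20 | 280 72 19 83 -20 20 | 286 72 0 87 -19 19 | 292 69 0 88 -19 19 | 298 67 0 89 -19 19 | 304 64 -1 88 -20 19 | 310 64 0 92 -18 19 | 316 64 0 96 -19 18 | 322 64 0 99 -18 18 | 328 63 0 102 -18 17 | 334 61 0 103 -17 17 | 340 59 0 103 -17 17 | 346 56 0 103 -18 17 | 352 53 0 103 -18 18 | 358 51 0 103 -18 18 |
```

```bash
python3 -m inch '[{"x":4,"y":1.6,"z":0,"roll":0},{"x":0,"y":0,"z":0,"roll":0},{"x":0,"y":0,"z":40,"roll":0},{"x":0,"y":0,"z":50,"roll":0},{"x":-6,"y":43,"z":30,"roll":-3},{"x":-6,"y":43,"z":0,"roll":-3},{"x":-6,"y":43,"z":0,"roll":-3},{"x":-6,"y":43,"z":0,"roll":-3}]' 1 60
python3 -m inch '[{"x":-6,"y":43,"z":0,"roll":-3},{"x":-6,"y":43,"z":0,"roll":-2.2},{"x":-6,"y":43,"z":0,"roll":0},{"x":-6,"y":43,"z":0,"roll":0},{"x":-6,"y":43,"z":0,"roll":0},{"x":-6,"y":40,"z":-15,"roll":0},{"x":0,"y":0,"z":-15,"roll":0},{"x":0,"y":0,"z":0,"roll":0}]'
python3 -m inch '[{"x":0,"y":0,"z":0,"roll":0},{"x":0,"y":0,"z":0,"roll":0},{"x":0,"y":0,"z":0,"roll":0},{"x":0,"y":0,"z":0,"roll":0},{"x":0,"y":0,"z":0,"roll":0},{"x":0,"y":0,"z":0,"roll":0},{"x":0,"y":0,"z":0,"roll":0},{"x":0,"y":0,"z":0,"roll":0}]'
python3 - <<'E'
from h import *
s=get_state();p=s["position"];print(p,s["ee_rot"],s["qpos"])
im=axis(seat=p,yaw=np.degrees(s["ee_rot"][2]))
for c in("yellow","blue","red"): frame(im,c)
save(im,"w13",scale=1.2)
E
```

```text
time_s: 77.9
position: [580.5, -152.3, 293.7]
ee_rot: [-3.141, -0.001, 0.174]
wrist_force: [0.4, 0.5, -1.6]
opening: 0.462
finger_force: 61.7
time_s: 78.9
position: [544.1, 100.6, 263.0]
ee_rot: [3.141, 0.001, 0.084]
wrist_force: [0.4, 0.3, -1.0]
opening: 0.461
finger_force: 61.7
time_s: 79.9
position: [544.4, 100.7, 263.5]
ee_rot: [-3.142, 0.0, 0.084]
wrist_force: [0.3, 0.6, -2.3]
opening: 0.457
finger_force: 61.7
[544.36567786 100.73647128 263.46901361] [-3.14157324e+00  4.09092890e-05  8.40031178e-02] [-1.00972539  0.67215485  1.1345072   1.81367391 -0.68115131  1.11124088
 -1.11793137]
130 63 -23 -184 -25 24 | 136 58 -23 -184 -25 24 | 142 52 -1 -184 -25 24 | 148 47 2 -183 -23 24 | 154 41 1 -184 -23 24 | 160 36 1 -183 -23 25 | 166 30 1 -184 -23 25 | 172 24 1 -184 -23 25 | 178 18 1 -184 -23 25 | 184 12 1 -184 -24 25 | 190 6 1 -184 -23 25 | 196 0 1 -184 -24 25 | 202 -6 -1 -184 -24 23 | 208 -12 -1 -184 -24 23 | 214 2 2 -116 -16 20 | 220 1 1 -106 -18 19 | 226 7 2 -76 -14 17 | 232 4 1 -71 -15 16 | 238 2 3 -67 -2 11 | 244 1 2 -59 -3 7 | 250 2 1 -49 -3 5 | 256 2 1 -41 -3 4 | 262 11 1 -13 -22 23 | 268 11 0 -8 -21 22 | 274 11 1 -1 -20 21 | 280 11 0 2 -19 20 | 286 12 1 9 -18 20 | 292 9 -19 9 -19 -19 | 298 7 0 10 -19 19 | 304 4 1 10 -19 19 | 310 3 1 13 -19 19 | 316 3 1 17 -18 19 | 322 3 1 20 -17 19 | 328 3 1 23 -17 18 | 334 1 1 24 -17 18 | 340 -2 1 24 -17 18 | 346 -4 1 24 -17 18 | 352 -7 1 24 -17 18 | 358 -10 1 24 -17 18 | 
yellow [575.3 267.1] [58.2 39.2] 4.6
yellow [592.9 199.9] [45.7 67.3] 4.6
blue [364.3  86.3] [ 68.8 122.5] 4.8
blue [601.1 105. ] [44.6 67.5] 4.8
red [584.1 294.4] [45.3 67.6] 4.2
```

View pics/w13.png

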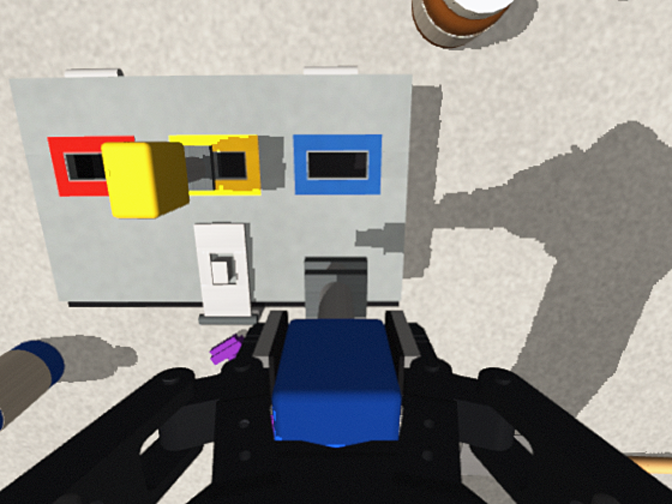

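Yellow is in, its collar 11 mm along its slot and well inside tolerance. The blue slot is clear at (337,164). Moving over and down.

```bash
python3 -m inch '[{"x":20,"y":1.3,"z":0,"roll":0},{"x":21,"y":1.3,"z":0,"roll":0},{"x":21,"y":1.3,"z":0,"roll":0},{"x":0,"y":0,"z":-30,"roll":0},{"x":0,"y":0,"z":-17,"roll":0},{"x":0,"y":0,"z":0,"roll":0},{"x":0,"y":0,"z":0,"roll":0},{"x":0,"y":0,"z":0,"roll":0}]'
python3 -m inch '[{"x":0,"y":0,"z":-4,"roll":0},{"x":0,"y":0,"z":-4,"roll":0},{"x":0,"y":0,"z":-4,"roll":0},{"x":0,"y":0,"z":-3,"roll":0},{"x":0,"y":0,"z":-3,"roll":0},{"x":0,"y":0,"z":0,"roll":0},{"x":0,"y":0,"z":0,"roll":0},{"x":0,"y":0,"z":0,"roll":0}]'
```

```text
time_s: 80.95
position: [606.7, 104.7, 217.3]
ee_rot: [-3.141, -0.001, 0.084]
wrist_force: [0.9, -0.8, -1.7]
opening: 0.461
finger_force: 61.8
time_s: 81.95
position: [606.4, 104.6, 198.6]
ee_rot: [-3.142, -0.0, 0.084]
wrist_force: [-0.4, 0.2, -1.5]
opening: 0.463
finger_force: 61.8
```

```bash
python3 -m inch '[{"x":0,"y":0,"z":-4,"roll":0},{"x":0,"y":0,"z":-4,"roll":0},{"x":0,"y":0,"z":-4,"roll":0},{"x":0,"y":0,"z":-3,"roll":0},{"x":0,"y":0,"z":0,"roll":0},{"x":0,"y":0,"z":0,"roll":0},{"x":0,"y":0,"z":0,"roll":0},{"x":0,"y":0,"z":0,"roll":0}]'
python3 -m inch '[{"x":0,"y":0,"z":-4,"roll":0},{"x":0,"y":0,"z":-4,"roll":0},{"x":0,"y":0,"z":-4,"roll":0},{"x":0,"y":0,"z":-3,"roll":0},{"x":0,"y":0,"z":-3,"roll":0},{"x":0,"y":0,"z":0,"roll":0},{"x":0,"y":0,"z":0,"roll":0},{"x":0,"y":0,"z":0,"roll":0}]'
python3 - <<'E'
from h import *
s=get_state();axis(seat=s["position"],yaw=np.degrees(s["ee_rot"][2]))
E
```

```text
time_s: 82.95
position: [606.4, 104.6, 183.6]
ee_rot: [-3.142, -0.0, 0.084]
wrist_force: [0.0, 0.1, -2.0]
opening: 0.461
finger_force: 61.8
time_s: 83.95
position: [606.4, 104.6, 165.6]
ee_rot: [-3.142, -0.0, 0.084]
wrist_force: [-0.5, 0.7, -1.6]
opening: 0.46
finger_force: 61.8
130 64 1 -167 -24 25 | 136 63 7 -91 -11 25 | 142 59 0 -92 -25 24 | 148 56 0 -86 -25 24 | 154 52 0 -86 -25 24 | 160 48 0 -86 -25 24 | 166 44 0 -86 -25 25 | 172 41 0 -86 -25 25 | 178 37 -1 -86 -25 23 | 184 33 -1 -86 -25 25 | 190 29 1 -86 -24 25 | 196 24 1 -86 -24 25 | 202 20 0 -86 -24 25 | 208 16 1 -86 -24 25 | 214 12 1 -86 -24 25 | 220 8 0 -86 -24 24 | 226 7 2 -77 -14 17 | 232 4 1 -72 -15 17 | 238 2 2 -67 -2 5 | 244 2 2 -58 -2 5 | 250 2 1 -49 -3 5 | 256 1 2 -41 -3 6 | 262 11 1 -13 -22 23 | 268 12 20 -6 -21 22 | 274 11 1 -1 -20 21 | 280 11 20 4 -19 20 | 286 11 1 8 -19 20 | 292 9 0 10 -19 19 | 298 8 0 11 -18 19 | 304 4 1 10 -19 19 | 310 3 1 13 -19 19 | 316 3 1 17 -18 19 | 322 3 1 20 -17 19 | 328 3 1 23 -17 18 | 334 1 1 24 -17 18 | 340 -2 1 24 -17 18 | 346 -4 1 24 -17 18 | 352 -7 1 24 -17 18 | 358 -10 1 24 -17 18 |
```

```bash
python3 -m inch '[{"x":0,"y":0,"z":-1.5,"roll":0},{"x":0,"y":0,"z":-1.5,"roll":0},{"x":0,"y":0,"z":-1,"roll":0},{"x":0,"y":0,"z":-0.5,"roll":0},{"x":0,"y":0,"z":0,"roll":0},{"x":0,"y":0,"z":0,"roll":0},{"x":0,"y":0,"z":0,"roll":0},{"x":0,"y":0,"z":0,"roll":0}]'
python3 -m inch '[{"x":0,"y":0,"z":-0.5,"roll":0},{"x":0,"y":0,"z":-0.4,"roll":0},{"x":0,"y":0,"z":0,"roll":0},{"x":0,"y":0,"z":0,"roll":0},{"x":0,"y":0,"z":0,"roll":0},{"x":0,"y":0,"z":0,"roll":0},{"x":0,"y":0,"z":0,"roll":0},{"x":0,"y":0,"z":0,"roll":0}]'
```

```text
time_s: 85.0
position: [606.4, 104.6, 161.0]
ee_rot: [-3.142, 0.0, 0.084]
wrist_force: [0.5, -0.1, -1.5]
opening: 0.461
finger_force: 61.8
time_s: 86.0
position: [606.4, 104.6, 160.1]
ee_rot: [-3.142, -0.0, 0.084]
wrist_force: [-0.7, 0.2, -2.6]
opening: 0.463
finger_force: 61.8
```

```bash
python3 -m inch '[{"x":0,"y":0,"z":-0.4,"roll":0},{"x":0,"y":0,"z":-0.3,"roll":0},{"x":-0.1,"y":1.1,"z":0,"roll":10},{"x":-0.3,"y":1.1,"z":0,"roll":10},{"x":-0.4,"y":1,"z":0,"roll":10},{"x":0,"y":0,"z":0,"roll":0},{"x":0,"y":0,"z":0,"roll":0},{"x":0,"y":0,"z":0,"roll":0}]'
python3 -m inch '[{"x":-0.6,"y":0.9,"z":0,"roll":10},{"x":-0.8,"y":0.8,"z":0,"roll":10},{"x":-0.9,"y":0.7,"z":0,"roll":10},{"x":-1,"y":0.5,"z":0,"roll":10},{"x":-1.1,"y":0.3,"z":0,"roll":10},{"x":-1.1,"y":0.1,"z":0,"roll":10},{"x":0,"y":0,"z":0,"roll":0},{"x":0,"y":0,"z":0,"roll":0}]'
python3 -m inch '[{"x":0,"y":0,"z":-0.5,"roll":0},{"x":0,"y":0,"z":-0.4,"roll":0},{"x":0,"y":0,"z":0,"roll":0},{"x":0,"y":0,"z":0,"roll":0},{"x":0,"y":0,"z":0,"roll":0},{"x":0,"y":0,"z":0,"roll":0},{"x":0,"y":0,"z":0,"roll":0},{"x":0,"y":0,"z":0,"roll":0}]'
```

```text
time_s: 87.0
position: [605.7, 107.9, 159.5]
ee_rot: [3.141, -0.0, 0.605]
wrist_force: [-1.3, 1.4, 5.2]
opening: 0.461
finger_force: 62.5
time_s: 88.0
position: [600.2, 111.0, 159.5]
ee_rot: [3.141, 0.0, 1.649]
wrist_force: [-1.2, 0.3, 7.4]
opening: 0.461
finger_force: 62.6
time_s: 89.0
position: [600.3, 111.1, 159.3]
ee_rot: [3.141, -0.0, 1.649]
wrist_force: [-4.7, 0.7, 21.2]
opening: 0.461
finger_force: 64.6
```

```bash
python3 -m inch '[{"x":0,"y":0,"z":0.6,"roll":0},{"x":0,"y":0,"z":0,"roll":0},{"x":0,"y":0,"z":0,"roll":0},{"x":0,"y":0,"z":0,"roll":0},{"x":0,"y":0,"z":0,"roll":0},{"x":0,"y":0,"z":0,"roll":0},{"x":0,"y":0,"z":0,"roll":0},{"x":0,"y":0,"z":0,"roll":0}]' 0
python3 -m inch '[{"x":0,"y":0,"z":50,"roll":0},{"x":0,"y":0,"z":50,"roll":0},{"x":0,"y":-30,"z":10,"roll":0},{"x":-10,"y":-45,"z":0,"roll":0},{"x":-20,"y":-50,"z":0,"roll":0},{"x":-20,"y":-50,"z":0,"roll":0},{"x":-20,"y":-50,"z":0,"roll":0},{"x":0,"y":0,"z":0,"roll":0}]'
python3 - <<'E'
from h import *
im=get_image("top")
P=np.array([world(im,(u,v)) for v in range(150,250) for u in range(160,290)])
for n,(x,y) in {"yellow":(590,209),"blue":(601,105)}.items():
    m=(P[:,2]>150)&(P[:,2]<230)&(abs(P[:,0]-x)<45)&(abs(P[:,1]-y)<40);q=P[m]
    t=q[q[:,2]>178]
    print(n,len(q),np.percentile(q[:,2],[10,50,90]).round(1),cv2.minAreaRect(q[:,:2].astype(np.float32)),t.mean(0))
sc=get_image("scene")
for n in ["yellow_bolt","yellow_collar","slot_yellow","blue_bolt","blue_collar","slot_blue","hasp_tip","spray_bottle","jar","slot_red"]:
    print(n,[(np.round(d["at"],1).tolist(),round(d["conf"],2)) for d in landmark_of(sc,n)[:2]])
cv2.imwrite("pics/c14.png",np.hstack([cv2.resize(sc["color"][150:290,230:430],None,fx=2,fy=2),cv2.resize(im["color"][140:300,120:300],(315,280))]))
E
```

```text
time_s: 90.0
position: [600.1, 111.1, 159.1]
ee_rot: [-3.142, 0.0, 1.655]
wrist_force: [-0.9, 0.0, 0.5]
opening: 0.998
finger_force: 0.0
time_s: 91.0
position: [528.6, -117.7, 269.7]
ee_rot: [3.141, 0.001, 1.649]
wrist_force: [-0.3, 0.7, 0.9]
opening: 0.999
finger_force: 0.0
yellow 245 [163.6 182.9 185.3] ((588.8289184570312, 213.2301788330078), (39.78651809692383, 26.2974796295166), 5.179886817932129) [588.35632838 212.83287097 183.45744226]
blue 221 [171.3 182.6 185.3] ((599.6920776367188, 104.48409271240234), (40.26167297363281, 26.032428741455078), 4.426659107208252) [599.46508881 104.55490927 183.04832145]
yellow_bolt [([592.7, 212.2, 112.0], 0.87), ([336.6, 168.4, 14.9], 0.8)]
yellow_collar [([363.9, 190.1, 11.4], 0.66), ([592.4, 212.1, 86.5], 0.52)]
slot_yellow [([591.8, 200.1, 81.2], 0.81), ([563.1, 192.8, -1.7], 0.68)]
blue_bolt [([600.9, 105.2, 110.6], 0.68), ([591.6, 215.4, 83.7], 0.54)]
blue_collar [([600.8, 103.1, 81.7], 0.83)]
slot_blue [([591.2, 213.1, 84.5], 0.22)]
hasp_tip [([551.5, 199.2, 82.0], 0.56)]
spray_bottle [([589.1, 209.7, 110.3], 0.33)]
jar [([740.0, 17.2, -0.4], 0.98)]
slot_red [([585.0, 295.6, 81.6], 0.85)]
```

View pics/c14.png

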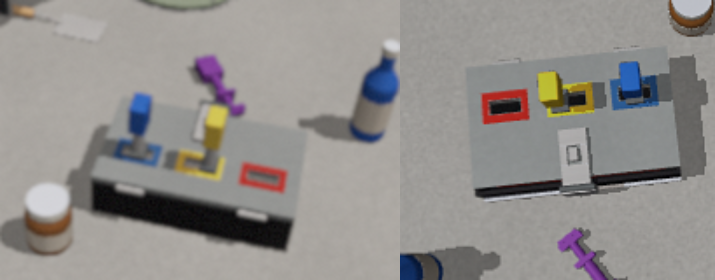

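```bash
python3 -m inch '[{"x":0,"y":0,"z":0,"roll":0},{"x":0,"y":0,"z":0,"roll":0},{"x":0,"y":0,"z":0,"roll":0},{"x":0,"y":0,"z":0,"roll":0},{"x":0,"y":0,"z":0,"roll":0},{"x":0,"y":0,"z":0,"roll":0},{"x":0,"y":0,"z":0,"roll":0},{"x":0,"y":0,"z":0,"roll":0}]'
python3 - <<'E'
from h import *
for k in range(2):
  im=get_image("top")
  P=np.array([world(im,(u,v)) for v in range(150,250) for u in range(160,290)])
  for n,(x,y) in {"yellow":(590,209),"blue":(601,105)}.items():
    m=(P[:,2]>150)&(P[:,2]<230)&(abs(P[:,0]-x)<45)&(abs(P[:,1]-y)<40);q=P[m]
    print(n,len(q),cv2.minAreaRect(q[:,:2].astype(np.float32)))
    m=(P[:,2]>100)&(P[:,2]<130)&(abs(P[:,0]-x)<45)&(abs(P[:,1]-y)<40);print(" shank",m.sum(),P[m].mean(0))
  frame(im,"red")
E
```

```text
time_s: 92.6
position: [530.1, -113.9, 269.1]
ee_rot: [3.142, 0.0, 1.655]
wrist_force: [0.1, 0.9, -0.0]
opening: 1.003
finger_force: 0.0
yellow 245 ((588.8258666992188, 213.236572265625), (40.061744689941406, 26.400840759277344), 5.492961406707764)
 shank 2 [589.58279396 204.47402794 103.62815441]
blue 221 ((599.8067626953125, 104.39582824707031), (40.086387634277344, 25.993507385253906), 4.081518173217773)
 shank 0 [nan nan nan]
red [836.6 244. ] [290.2  47.5] 85.8
yellow 247 ((588.7662353515625, 213.3123779296875), (40.68268966674805, 26.32068634033203), 5.276803970336914)
 shank 3 [588.73137376 204.77921361 101.60299619]
blue 221 ((600.01708984375, 104.53842163085938), (40.504638671875, 26.015512466430664), 4.29172420501709)
 shank 0 [nan nan nan]
red [836.5 244. ] [290.2  47.5] 85.8<stdin>:8: RuntimeWarning: Mean of empty slice.
  ret = um.true_divide(
```

Both bolts are still, upright, square across and inside tolerance, and the robot touches nothing. Handing in.

```bash
python3 -c "
from rig import *
print(finish_job())"
```

```text
the job is handed in; nothing more can be done
None
```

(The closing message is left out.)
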